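# Draw a spent drying canister out of a spectrometer's well with the lifting key

## Task

The drying canister deep in the open well of the spectrometer is spent. Take the long T-handled lifting key from its stand, feel with its cross-pin for the slot in the canister's cap, pass the pin through, turn it across and draw the canister up out of the well; stand it upright in the steel tray, free the key and hang it back in its stand. Work gently, never pushing or pulling with more than about 20 N, and leave the well covers, the bottle and the pellet die where they are.

Things in the scene. Friction and masses are not known exactly. Their poses are not given: they have to be found in the camera images.
- key: Lifting key, 0.22 kg, upright, z up, origin at its lowest point. From the top: handle bar, neck, round flange 48 mm across (underside 110 mm above origin, rests on the stand's plate), below it a tapered centring plug, 33 mm across at its top and 8 mm deep, then a bare steel shaft 7 mm thick down to the cross-pin.
- key_grip (a point): Centre of the key's black flat-sided handle bar, the place to grip: 90 mm long (along the key's x), 16 mm wide (y), 24 mm high (z up). 143 mm above the key's lowest point; the flange's underside is 33 mm below this point.
- key_pin (a point): Centre of the steel cross-pin at the foot of the key's shaft, 140 mm straight below key_grip. The pin is a round bar 6 mm thick and 26 mm long with round ends along the key's x, so parallel to the handle bar.
- stand_hole (a point): Centre of the upper rim of the round 39 mm hole in the fixed key stand: a plate 100 mm square, 10 mm thick, top 130 mm above the table, on four thin posts over a base of 120 x 110 mm. The key hangs in it by its flange, shaft through the hole; it lifts straight out and lowers straight back, handle any way round (hung, key_grip is 33 mm above this point). z up.
- canister: Spent drying canister, a steel can 58 mm across, 53 mm high, 0.25 to 0.5 kg; origin under its centre, z its axis, up. It stands on the well's floor. A leaf spring presses it sideways with about 3 N, so it is drawn out against rubbing. Its round top (point cap_top) is a swivel cap that turns stiffly on the can: it slips at about 0.08 N m and stays where left.
- canister_mid (a point): Centre of the drying canister, on its axis, 26.5 mm above its underside and 26.5 mm below the cap's upper face. Axes as the canister's.
- cap_top (a point): Centre of the upper face of the cap, 53 mm above the can's underside. The cap is a plate 5 mm thick with one straight slot, 30 x 10 mm, through its centre. Axes here are the CAN's and do not tell the slot's direction: it lies anywhere within 45 degrees either side of the can's x axis; see it, or rest the key's pin lightly on the cap and turn until it drops in.
- pin_room (a point): Point on the can's axis in the hollow below the cap, where the pin's centre should be to turn, 12 mm below cap_top. The hollow is 14 mm deep from the cap's underside. In it the key turns either way, about 64 degrees from the slot, until the pin meets a stop; then it carries the can. Turning on only drags the cap round. To free it: take the weight off, turn back 64 degrees, lift.
- spectrometer: White infrared spectrometer, 340 x 340 mm, fixed; origin under its centre, z up, low front faces its -x. The front deck, 140 mm high, x = -170 to -20 mm, has two upright round wells 65 mm across and 128 mm deep at x = -95, y = +85 and -85 mm. One is open and holds the canister, about 3 mm off-centre, cap 75 mm below the deck; the other has its cover on. Housing behind: 215 mm high.
- tray: Fixed flat steel tray, 170 x 130 mm outside (x, y), walls 3 mm thick and 15 mm high in all; origin under its centre, z up. The canister is to stand inside it, anywhere, flat on its floor.
- tray_in (a point): Centre of the tray's inner floor, 3 mm above the table.
- cover_off: Grey round well cover with a low grip rib, 70 mm across, 11 mm high, loose on the deck between the two wells; origin under its centre. Leave it alone.
- cover_on: The same kind of cover, 74 mm across, lying over the closed well; origin under its centre. Leave it alone.
- bottle: Green glass reagent bottle, 72 mm across, 145 mm high; origin under its centre. Leave it alone.
- die: Steel pellet-pressing die, 64 mm across, 83 mm high; origin under its centre. Leave it alone.
There are look-alikes about, which are no part of the job. What is shaped like the key but purple is not meant. Leave any pink or yellow look-alike of the part that bears stand_hole alone.

How it is judged:
By the outcome, as a careful person would: the job done as asked, in the order asked, and still so for the second after the job is handed in, with the robot touching nothing.
It also fails if it takes over 72 s, if anything falls off the work surface, if the arm or the gripper's body presses on something with over 40 N, if the wrist force passes 120 N, or if a joint passes its speed limit or range.

## Robot

A 7-joint arm with a two-finger parallel gripper is mounted at the origin on the work surface. World frame = base frame: x ahead of the robot, y to its left, z up, the work surface at z = 0. Lengths are in mm, angles in rad, forces in N, time in s.
With the tool pointing down it reaches from about 425 to 950 mm from the base axis. Payload 4.7 kg.
Tool frame: the origin (TCP) lies on the centre line of the jaws, within the pads' length; the fingertips stand 17 mm ahead of it and the grasp point (between the pads) lies 2 mm behind it; y points along the fingers, x is the direction in which the jaws open and shut, and the axes are right-handed (so a half turn about y gives the same grasp; the last joint's range is limited). The gripper opens to 85 mm and grips with 20 to 120 N. Pads are 22 mm wide; open, the fingers measure 114 mm over their backs; the gripper's body (76 mm by 85 mm) begins 54 mm behind the grasp point. The pads swing forward as they close: fully open they stand 13 mm farther back than shut.
Start: joints at [-0.029, 0.469, -0.049, 1.532, 0.024, 1.141, -0.082], TCP at [675.016, 0.045, 248.335] pointing down, gripper open.
Joint ranges: [-2.59, 2.59], [-0.33, 1.99], [-1.39, 1.29], [0.1, 2.45], [-1.04, 4.18], [0.21, 1.99], [-2.66, 2.66]. Speed limits (rad/s): [2.57, 2.57, 3.14, 3.14, 3.14, 3.14, 3.14].

## Interface

Orientations are given as a unit quaternion [x, y, z, w].
In Python, from bench import manip gives the robot as it stands.
- The arm moves only by the tool drive_tool, never from a script. Its argument "moves" is a list of rows, each a list of 7 numbers: the turn, a rotation vector about the tool's x, y, z in rad, then the shift along the tool's x, y, z in cm, then the closure, from -1 (fully open) to 1 (shut), so that 0 is half open. A call has 1 to 8 rows; each row shifts and turns the commanded pose from where the row before left it, along the tool's axes as they then stand; what a row does not reach is not made up. A row lasts 1/8 s, in which the tool goes at most 62.5 mm and 10.7 degrees, less where a joint would pass 70% of its speed; a pose out of reach is approached as far as the arm can. A call is refused whole if a number of a shift passes 6.25 or a number of a turn 0.188, either way. A call with a gripper value outside its range is refused whole. The fingers move at their own pace and stop on an object; "grip_force" is the grip in N (left out, the last holds). Time passes only in rows, so rows that do not move let the fingers close. It gives the time, the measured TCP pose, the force and the opening at its end, in the units of the state.
- manip.read_state(): the state, without advancing time (a new reading comes with each control period).
- manip.grab_frame(name): name is "scene" or "side" or "wrist"; returns (picture, depth): 480x640x3 uint8, red, green, blue; 480x640 float32, mm along the optical axis (not along the pixel's ray), 0 where there is no reading.
- manip.camera_info(name): a dict with "mtx" (3x3 intrinsics, pixels), "T" (4x4, takes a point from camera to world coordinates). Camera axes: x right, y down, z forward; pixel columns grow to the right and rows downward; lengths in mm; the calibration is good to about 2 mm. A picture is of the moment at which its call begins: read the wrist's pose just before it. camera_info takes no time and is no camera call; for the wrist camera it gives the pose at the moment of the call.
- manip.job_done(): hands the job in, once; it reports no verdict.
Trained networks look in the newest picture that a camera, given by its name, has taken for a name from the list of things; names that differ only in an ending like _2 or _b are one class to them, and where a whole thing is asked for, a point or a joint stands for the part that bears it (a point fixed in the world has none). Each returns a list of dicts, best first, with "score" (0 to 1); they miss things now and then, are a little off and sometimes report something else, mostly with a low value. They report only what shows in the picture. A call takes as long as a camera call. They do not tell look-alikes from the thing itself.
- manip.spot_in(name, camera): "position" ([x, y, z] in mm, in world coordinates, good to about 4 mm: the middle of the surface that is visible of it).
The state is a dict: "time": time; "joints": joint angles; "joint_velocities": joint speeds; "effort": joint torques, N m; "tool_pos": TCP position; "orientation": TCP orientation; "wrist_force": force on the tool from outside, world axes, zero at the start; "wrist_torque": the same for the moment, N m; "gripper_width": finger opening in mm.
Only numpy, scipy, OpenCV 4.12 (cv2) and the standard library are available. Lean on these libraries where they do the work, as an engineer would, in place of code of your own. Each camera call takes 0.05 s, during which the arm holds its last target. There are 200 camera calls.

## Working session

There is one attempt and no reset: what is moved stays moved. The work goes in short steps, Python scripts to look and compute and a tool call to move; the robot and the scene stay as the last step left them, time stands still between calls to the robot, and variables do not carry over. Pictures are saved under pics/ and viewed, about 8 in all and at most 12, crops included, and the job is handed in when it is done.

Besides the shell and the picture viewer there is one more tool, called as name([rows], argument=value, ...), one row to a line, values as JSON. drive_tool: Moves the arm, as the interface text tells. Its arguments: {"type":"object","properties":{"moves":{"type":"array","items":{"type":"array","items":{"type":"number"}}},"grip_force":{"type":"number"}},"required":["moves"]}

```bash
ls; mkdir -p pics
cat > h.py <<'E'
import numpy as np, cv2
from bench import manip
def snap(c,fn=None):
    p,d=manip.grab_frame(c); i=manip.camera_info(c)
    np.savez('pics/%s.npz'%c,p=p,d=d,K=i['mtx'],T=i['T'])
    if fn: cv2.imwrite('pics/'+fn,p[:,:,::-1])
    return p,d,np.array(i['mtx']),np.array(i['T'])
def cloud(d,K,T):
    v,u=np.indices(d.shape); P=np.stack([(u-K[0,2])*d/K[0,0],(v-K[1,2])*d/K[1,1],d],-1)
    return P@T[:3,:3].T+T[:3,3]
def px(P,K,T):
    q=T[:3,:3].T@(np.array(P)-T[:3,3]); return np.round(K[:2,:2]@(q[:2]/q[2])+K[:2,2]).astype(int)
E
python3 - <<'E'
from h import *
for c in ['scene','side']:
    p,d,K,T=snap(c,c+'1.png')
    for n in ['key','key_grip','stand_hole','canister','spectrometer','tray','cover_off','cover_on','bottle','die']:
        for r in manip.spot_in(n,c): print(c,n,round(r['score'],2),np.round(r['position']),px(r['position'],K,T))
s=manip.read_state(); print(s)
a=cv2.imread('pics/scene1.png');b=cv2.imread('pics/side1.png')
E
```

```text
pics
scene key 0.92 [466. 372. 166.] [420 197]
scene key 0.6 [410. 519. 137.] [459 172]
scene key_grip 0.95 [461. 370. 168.] [419 195]
scene key_grip 0.81 [414. 512. 139.] [457 173]
scene stand_hole 0.96 [280. 433.  89.] [405 157]
scene stand_hole 0.84 [581. 625.  69.] [520 225]
scene stand_hole 0.69 [480. 357.  52.] [410 228]
scene stand_hole 0.55 [462. 373. 169.] [420 194]
scene stand_hole 0.29 [518. -50.  65.] [266 286]
scene spectrometer 0.57 [736. -13. 207.] [311 341]
scene tray 0.62 [ 498. -395.    1.] [128 335]
scene tray 0.62 [463. 371. 169.] [420 195]
scene tray 0.31 [517. -51.  67.] [265 285]
scene cover_off 0.56 [465. 372. 167.] [420 196]
scene cover_on 0.87 [559. 125. 144.] [341 262]
scene bottle 0.84 [672. 274.  96.] [417 292]
scene die 0.86 [ 660. -303.   58.] [175 378]
side key 0.67 [456. 382. 165.] [305 310]
side key 0.59 [405. 528. 145.] [306 370]
side key_grip 0.61 [449. 378. 168.] [307 309]
side key_grip 0.61 [404. 524. 141.] [307 369]
side stand_hole 0.9 [446. 397.  46.] [308 340]
side stand_hole 0.82 [556. 644. 125.] [230 401]
side stand_hole 0.58 [269. 452. 124.
[... 399 characters left out ...]
ray([-0.0288779 ,  0.46860215, -0.04863648,  1.53250423,  0.02408636,
        1.14100874, -0.08228861]), 'joint_velocities': array([-0.00028737,  0.00078905, -0.0017709 ,  0.0022236 ,  0.00066661,
       -0.0010038 ,  0.00175872]), 'effort': array([-5.40776655e-04, -5.10173750e+01, -4.65370598e-02, -2.38012165e+01,
        1.08874164e-02,  9.03465316e-04, -2.04606167e-06]), 'tool_pos': array([6.75010342e+02, 5.52880990e-02, 2.48331714e+02]), 'orientation': array([-7.07082642e-01, -3.02131804e-05, -1.16817582e-05,  7.07130919e-01]), 'wrist_force': array([-0.76297216,  0.15398657,  0.63023858]), 'wrist_torque': array([ 0.01026713, -0.03097278,  0.02779639]), 'gripper_width': 85.71198496595534}
```

View pictures.

View pics/scene1.png

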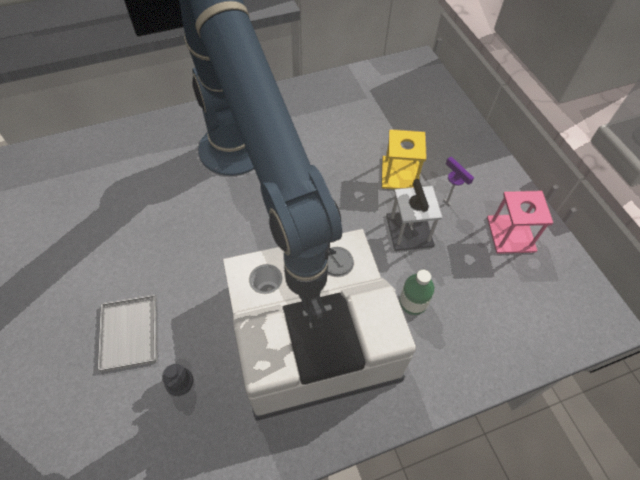

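View pics/side1.png

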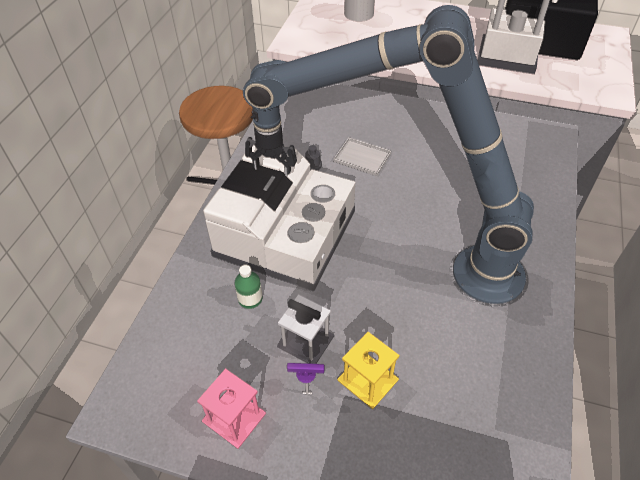

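Run:
```python
from h import *
ims=[]
for c in ['scene','side']:
    z=np.load('pics/%s.npz'%c); P=cloud(z['d'],z['K'],z['T']); p=z['p'].astype(int)
    near=(np.hypot(P[...,0]-460,P[...,1]-375)<90)
    dark=p.sum(-1)<130
    for nm,m in [('handle',near&dark&(abs(P[...,2]-174)<6)),('plate',near&(p.min(-1)>130)&(abs(P[...,2]-130)<7)),('deck',(abs(P[...,2]-140)<5)&(abs(P[...,0]-560)<120)&(abs(P[...,1])<190)&(p.min(-1)>120)),
      ('tray',(abs(P[...,0]-495)<120)&(abs(P[...,1]+395)<120)&(P[...,2]>8)&(P[...,2]<25))]:
        q=P[m]; 
        if len(q)<8: print(c,nm,len(q)); continue
        r=cv2.minAreaRect(q[:,:2].astype(np.float32)); print(c,nm,len(q),np.round(q.mean(0)),np.round(r[0]),np.round(r[1]),round(r[2],1))
    u,v=px([460,375,150],z['K'],z['T']); ims.append(cv2.resize(z['p'][v-50:v+50,u-50:u+50],(400,400),interpolation=2))
cv2.imwrite('pics/crop.png',np.hstack(ims)[:,:,::-1])
```

```text
scene handle 0
scene plate 888 [462. 373. 128.] [458. 376.] [100. 103.] 75.8
scene deck 3981 [544.  11. 138.] [539.  30.] [334. 141.] 84.4
scene tray 465 [ 494. -395.   12.] [ 491. -393.] [132. 173.] 80.2
side handle 13 [420. 387. 173.] [423. 386.] [13. 17.] 84.2
side plate 909 [457. 387. 130.] [459. 378.] [104. 102.] 76.8
side deck 3027 [547.  37. 140.] [546.  30.] [336. 155.] 84.2
side tray 340 [ 491. -388.   12.] [ 496. -396.] [237. 233.] 0.8
```

View pics/crop.png

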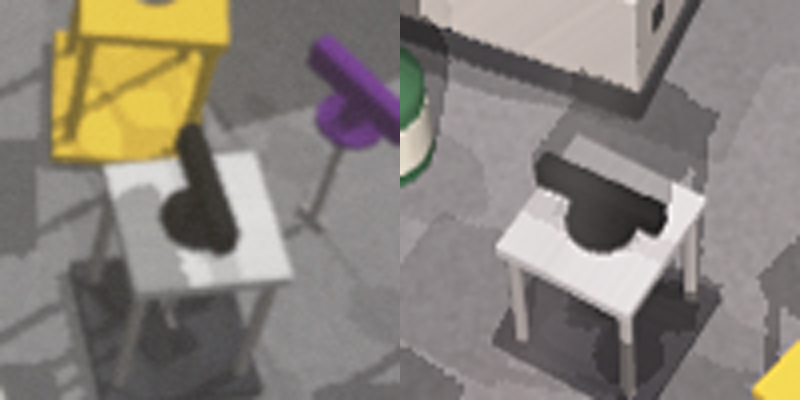

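Run:
```python
from h import *
for c in ['scene','side']:
    z=np.load('pics/%s.npz'%c); P=cloud(z['d'],z['K'],z['T']); p=z['p'].astype(int)
    m=(np.hypot(P[...,0]-460,P[...,1]-375)<75)&(p.sum(-1)<260)&(P[...,2]>152)
    q=P[m]; r=cv2.minAreaRect(q[:,:2].astype(np.float32)); print(c,len(q),np.round(q.mean(0)),r, np.percentile(q[:,2],[5,50,95]))
    w,v=np.linalg.eigh(np.cov(q[:,:2].T)); print(v[:,1],np.degrees(np.arctan2(v[1,1],v[0,1])),np.sqrt(w))
s=manip.read_state(); i=manip.camera_info('wrist'); print(s['tool_pos'],np.round(i['T'],3),i['mtx'],s['time'])
```

```text
scene 241 [464. 372. 169.] ((459.4269104003906, 374.0940246582031), (15.374600410461426, 90.15010070800781), 79.10599517822266) [158.42987536 171.11653794 174.88279418]
[-0.98149063  0.19151016] 168.95907159699934 [ 4.53617226 25.99109501]
side 286 [458. 382. 171.] ((458.5080261230469, 380.2423095703125), (19.017784118652344, 89.73220825195312), 78.89155578613281) [158.05020636 172.98019982 178.39856085]
[-0.98204302  0.18865713] 169.1255735652366 [ 4.79531347 25.67391095]
[6.75010342e+02 5.52880990e-02 2.48331714e+02] [[ 1.00000e+00  1.00000e-03 -2.00000e-03  6.74646e+02]
 [ 0.00000e+00 -9.63000e-01 -2.69000e-01  6.84710e+01]
 [-2.00000e-03  2.69000e-01 -9.63000e-01  3.73320e+02]
 [ 0.00000e+00  0.00000e+00  0.00000e+00  1.00000e+00]] [[334.69990501   0.         319.63361104]
 [  0.         334.69990501 240.0514761 ]
 [  0.           0.           1.        ]] 1.1
```

drive_tool([
  [0,0,0,-2,-5,4,-1],
  [0,0,0,-3,0,5.2,-1],
  [0,0,0,-3,0,5.2,-1],
  [0,0,0,-3,0,5.2,-1],
  [0,0,0,-3,0,5.2,-1],
  [0,0,0,-3,0,5.2,-1],
  [0,0,0,-3,0,4.8,-1],
  [0,0,0,-1.6,0,2.5,-1],
])

```text
time: 2.1
tool_pos: [457.7, 373.7, 295.2]
orientation: [-0.707, -0.002, 0.002, 0.708]
wrist_force: [0.5, 0.4, 0.9]
gripper_width: 85.3
```

Run:
```python
from h import *
s=manip.read_state(); print(np.round(s['joints'],3),s['wrist_force'])
p,d,K,T=snap('wrist','w1.png'); P=cloud(d,K,T)
m=(np.hypot(P[...,0]-460,P[...,1]-375)<75)&(p.astype(int).sum(-1)<260)&(P[...,2]>150)&(P[...,2]<190)
q=P[m]; top=q[q[:,2]>q[:,2].max()-8]; print(np.percentile(q[:,2],[5,50,95]))
for t in (q,top): print(len(t),t.mean(0),cv2.minAreaRect(t[:,:2].astype(np.float32)))
m=(np.hypot(P[...,0]-460,P[...,1]-375)<85)&(p.min(-1)>110)&(abs(P[...,2]-130)<8); q=P[m]
print(q.mean(0),cv2.minAreaRect(q[:,:2].astype(np.float32)))
```

```text
[-0.58   0.305 -0.224  1.672  0.071  1.172 -0.816] [0.53215907 0.4462758  0.86434543]
[158.79603799 173.86934772 175.35713097]
2605 [454.85993609 382.72238166 171.85168204] ((454.81732177734375, 380.07489013671875), (16.63951873779297, 89.97067260742188), 79.47606658935547)
2168 [454.65763267 381.68108149 173.87587588] ((454.8171081542969, 380.0748291015625), (16.638690948486328, 89.97119140625), 79.46148681640625)
[454.9501445  385.30635665 129.51074193] ((454.6301574707031, 379.8846130371094), (100.44305419921875, 100.36050415039062), 76.71580505371094)
```

View pics/w1.png

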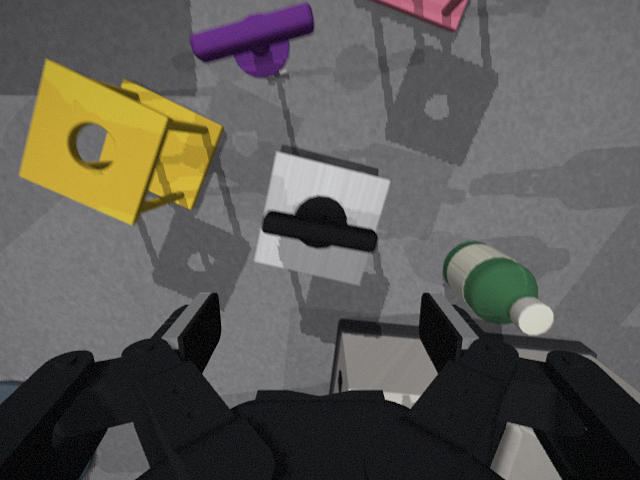

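drive_tool([
  [0,-0.1734,0,0,0,0,-1],
  [0,-0.1734,0,0,0,0,-1],
  [0,-0.1734,0,0,0,0,-1],
  [0,-0.1734,0,0,0,0,-1],
  [0,-0.1734,0,0,0,0,-1],
  [0,-0.1734,0,0,0,0,-1],
  [0,-0.1734,0,0,0,0,-1],
  [0,-0.1734,0,0,0,0,-1],
])

```text
time: 3.15
tool_pos: [460.8, 369.8, 295.0]
orientation: [0.543, 0.453, -0.453, -0.542]
wrist_force: [0.0, 0.5, -0.3]
gripper_width: 85.3
```

```bash
cat >> h.py <<'E'
from scipy.spatial.transform import Rotation as Rn
def st():
    s=manip.read_state(); R=Rn.from_quat(s['orientation']).as_matrix()
    print('t %.2f'%s['time'],'pos',np.round(s['tool_pos'],1),'yawx %.2f'%np.degrees(np.arctan2(R[1,0],R[0,0])),'down',np.round(R[:,1],3),'F',np.round(s['wrist_force'],1),'M',np.round(s['wrist_torque'],2),'w %.1f'%s['gripper_width'],'j7 %.2f'%s['joints'][6])
    return s,R
def to(P,yaw=None):
    s,R=st(); d=R.T@(np.array(P)-s['tool_pos'])/10; print('tool shift cm',np.round(d,2))
E
python3 -c "
from h import *
to([454.8,380,162])"
```

```text
t 3.15 pos [460.8 369.8 295. ] yawx 79.77 down [ 0. -0. -1.] F [ 0.   0.5 -0.3] M [-0.04  0.   -0.01] w 85.3 j7 0.50
tool shift cm [ 0.9  13.3   0.78]
```

drive_tool([
  [0,0,0,0.5,4.5,0.4,-1],
  [0,0,0,0.4,4.5,0.4,-1],
  [0,0,0,0,0,0,-1],
])

```text
time: 3.52
tool_pos: [452.7, 378.8, 201.8]
orientation: [0.544, 0.45, -0.455, -0.544]
wrist_force: [0.3, -0.4, 0.5]
gripper_width: 85.3
```

Run:
```python
from h import *
p,d,K,T=snap('wrist','w2.png'); P=cloud(d,K,T)
m=(np.hypot(P[...,0]-455,P[...,1]-380)<75)&(p.astype(int).sum(-1)<260)&(P[...,2]>166)&(P[...,2]<180)
q=P[m]; print(len(q),q.mean(0),cv2.minAreaRect(q[:,:2].astype(np.float32)))
to([454.8,380,162])
```

```text
5092 [454.50782854 379.20577143 176.24292982] ((458.7919616699219, 378.2372131347656), (16.019569396972656, 89.40403747558594), 79.36723327636719)
t 3.58 pos [454.1 380.  204.4] yawx 79.48 down [-0.002 -0.002 -1.   ] F [ 0.2 -0.5  0.5] M [ 0.01 -0.02 -0.07] w 85.3 j7 0.43
tool shift cm [ 0.03  4.24 -0.07]
```

drive_tool([
  [0,0,0,0,2.1,0,-1],
  [0,0,0,0,2.1,-0.1,-1],
  [0,0,0,0,0,0,0.2],
  [0,0,0,0,0,0,0.6],
  [0,0,0,0,0,0,1],
  [0,0,0,0,0,0,1],
  [0,0,0,0,0,0,1],
], grip_force=40)

```text
time: 4.45
tool_pos: [455.5, 380.4, 164.0]
orientation: [0.544, 0.452, -0.452, -0.544]
wrist_force: [-0.6, -1.1, 5.7]
gripper_width: 14.9
```

```bash
python3 -c "
from h import *
st()"
```

```text
t 4.45 pos [455.5 380.4 164. ] yawx 79.47 down [ 0.001  0.    -1.   ] F [-0.6 -1.1  5.7] M [-0.45  0.17  0.02] w 14.9 j7 0.41
```

drive_tool([
  [0,0,0,0,-0.5,0,1],
  [0,0,0,0,-2,0,1],
  [0,0,0,0,-2.5,0,1],
  [0,0,0,0,-3,0,1],
  [0,0,0,0,-3,0,1],
  [0,0,0,0,-3,0,1],
  [0,0,0,0,-2,0,1],
  [0,0,0,0,0,0,1],
])

```text
time: 5.45
tool_pos: [455.3, 381.1, 324.1]
orientation: [-0.544, -0.453, 0.451, 0.544]
wrist_force: [0.7, 0.9, -2.2]
gripper_width: 15.6
```

Run:
```python
from h import *
st()
for c in ['scene','side']:
    p,d,K,T=snap(c,c+'2.png')
    for n in ['cap_top','canister','spectrometer','tray','cover_off']:
        for r in manip.spot_in(n,c): print(c,n,round(r['score'],2),np.round(r['position']),px(r['position'],K,T))
    P=cloud(d,K,T)
    # deck & well
    m=(abs(P[...,2]-140)<5)&(abs(P[...,0]-540)<120)&(abs(P[...,1]-10)<190)&(p.min(-1)>110); q=P[m]; print('deck',cv2.minAreaRect(q[:,:2].astype(np.float32)),q.mean(0))
    w=(np.hypot(P[...,0]-520,P[...,1]+50)<45)&(P[...,2]<90)&(P[...,2]>40); print('well',P[w].mean(0),np.percentile(P[w],[2,98],axis=0).round(), w.sum())
    m=(abs(P[...,0]-495)<120)&(abs(P[...,1]+395)<120)&(P[...,2]>9)&(P[...,2]<22); q=P[m]; print('tray',cv2.minAreaRect(q[:,:2].astype(np.float32)))
    u,v=px([520,-50,140],K,T); cv2.imwrite('pics/well_%s.png'%c,cv2.resize(p[v-40:v+40,u-40:u+40],(400,400),interpolation=2)[:,:,::-1])
cv2.imwrite('pics/well.png',np.hstack([cv2.imread('pics/well_scene.png'),cv2.imread('pics/well_side.png')]))
```

```text
t 5.45 pos [455.3 381.1 324.1] yawx 79.50 down [ 0.002  0.002 -1.   ] F [ 0.7  0.9 -2.2] M [-0.03  0.07  0.03] w 15.6 j7 0.49
scene cap_top 0.61 [515. -51.  68.] [265 284]
scene canister 0.74 [ 497. -394.    2.] [128 335]
scene canister 0.66 [516. -52.  64.] [265 286]
scene canister 0.46 [556. 118. 143.] [338 262]
scene spectrometer 0.72 [720.  -1. 202.] [314 333]
scene tray 0.86 [ 493. -394.    2.] [128 333]
scene tray 0.16 [469. 375. 304.] [433 160]
deck ((539.1844482421875, 33.049591064453125), (340.0840759277344, 141.5048065185547), 84.6126480102539) [541.30382401  26.64097438 138.30515989]
well [513.7725563  -48.95138437  68.23067627] [[504. -75.  43.]
 [528. -24.  89.]] 274
tray ((491.03424072265625, -393.63671875), (131.6138916015625, 172.5157470703125), 80.4935531616211)
side canister 0.2 [518.  35. 144.] [321 214]
side spectrometer 0.59 [684. 124. 163.] [257 219]
side tray 0.82 [ 441. -372.    0.] [375 164]
side cover_off 0.55 [521.  32. 147.] [320 212]
deck ((553.4385986328125, 35.50773620605469), (346.7120361328125, 171.0239715576172), 83.19868469238281) [526.40504265  53.92331214 140.09875881]
well [528.48629197 -79.41231858  86.86560815] [[528. -79.  87.]
 [528. -79.  87.]] 1
tray ((446.74560546875, -391.03277587890625), (96.90015411376953, 226.79075622558594), 0.7584524154663086)
```

View pics/well.png

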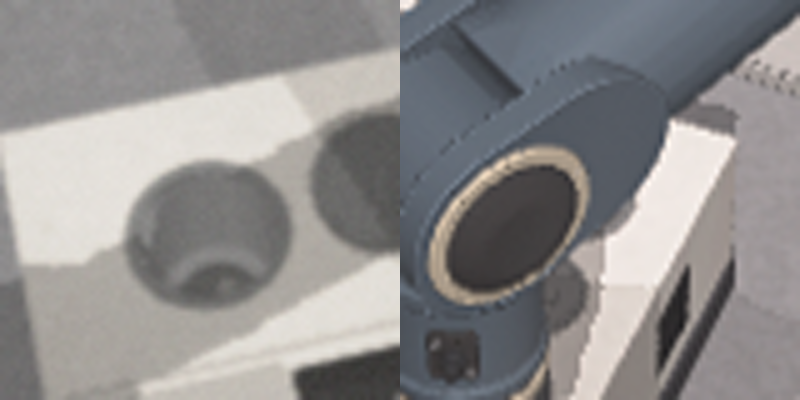

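drive_tool([
  [0,0,0,-2,-1,-1,1],
  [0,0,0,-4,-1,-2,1],
  [0,0,0,-5,-1,-2.6,1],
  [0,0,0,-5,-0.8,-2.6,1],
  [0,0,0,-5,-0.8,-2.6,1],
  [0,0,0,-5,0,-2.6,1],
  [0,0,0,-5,0,-2.6,1],
  [0,0,0,-5,0,-2.6,1],
], grip_force=80)

```text
time: 7.05
tool_pos: [572.6, -9.2, 369.2]
orientation: [0.544, 0.452, -0.452, -0.544]
wrist_force: [0.6, 0.3, -0.7]
gripper_width: 15.0
```

drive_tool([
  [0,0,0,-3,0,-1.6,1],
  [0,0,0,-2,0,-1,1],
  [0,0,0,0,0,0,1],
])

```text
time: 7.42
tool_pos: [588.8, -62.5, 368.6]
orientation: [-0.544, -0.451, 0.452, 0.544]
wrist_force: [-0.4, 1.9, -2.5]
gripper_width: 14.6
```

Run:
```python
from h import *
st(); p,d,K,T=snap('wrist','w3.png'); P=cloud(d,K,T)
for n in ['cap_top','canister','cover_off','key_pin']:
    for r in manip.spot_in(n,'wrist'): print(n,round(r['score'],2),np.round(r['position']),px(r['position'],K,T))
w=(np.hypot(P[...,0]-520,P[...,1]+50)<45)&(P[...,2]<85)&(P[...,2]>50); q=P[w]; print('cap',q.mean(0),np.percentile(q,[2,50,98],axis=0).round(),cv2.minEnclosingCircle(q[:,:2].astype(np.float32)))
u,v=px([520,-50,100],K,T); print(u,v); v0=max(v-60,0);u0=max(u-60,0)
cv2.imwrite('pics/w3c.png',np.hstack([cv2.resize(p[v0:v0+120,u0:u0+120],(450,450),interpolation=2)[:,:,::-1],cv2.resize(p[:,:,::-1],(350,263)) if 0 else cv2.copyMakeBorder(cv2.resize(p[:,:,::-1],(340,255)),0,195,0,0,0)]))
print(u0,v0)
```

```text
t 7.42 pos [588.8 -62.5 368.6] yawx 79.34 down [-0.  0. -1.] F [-0.4  1.9 -2.5] M [-0.    0.05 -0.03] w 14.6 j7 1.37
cap_top 0.67 [532. -52.  65.] [317 157]
cap_top 0.51 [579. -60. 380.] [316 310]
cap_top 0.27 [ 482. -399.    4.] [ 73 166]
canister 0.67 [536. -47.  67.] [322 159]
canister 0.67 [644. 271.  99.] [602 202]
canister 0.15 [577. -62. 375.] [309 301]
cover_off 0.98 [539.  33. 145.] [402 151]
key_pin 0.7 [580. -60. 378.] [315 310]
cap [532.6227349  -49.00454982  65.43382425] [[506. -80.  57.]
 [533. -49.  65.]
 [559. -19.  81.]] ((536.2238159179688, -49.13130569458008), 32.303184509277344)
317 147
257 87
```

View pics/w3c.png

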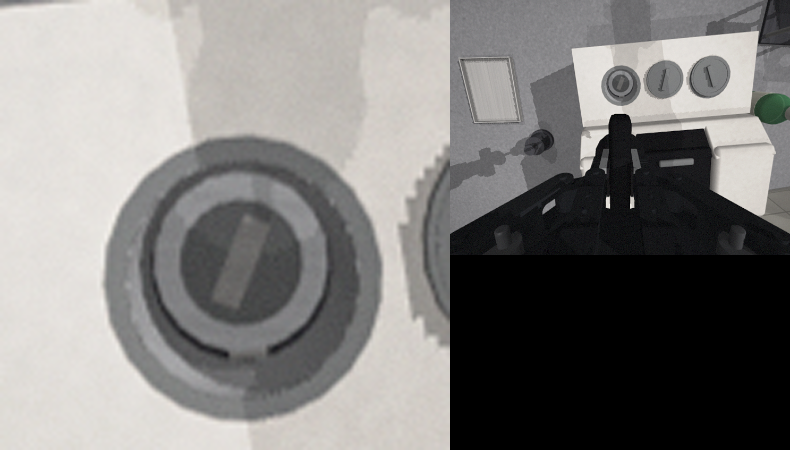

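Run:
```python
from h import *
z=np.load('pics/wrist.npz'); p,d,K,T=z['p'],z['d'],z['K'],z['T']; P=cloud(d,K,T)
def ray(u,v,h):
    r=T[:3,:3]@np.array([(u-K[0,2])/K[0,0],(v-K[1,2])/K[1,1],1]); return T[:3,3]+r*(h-T[2,3])/r[2]
f=lambda x,y:(257+(x-1.375)/3.75,87+(y-1.375)/3.75)
a=ray(*f(248,215),65);b=ray(*f(225,307),65);print('slot ends',a,b,np.degrees(np.arctan2(*(a-b)[1::-1])))
print('can c',ray(*f(241,261),65),'slot c',(a+b)/2)
print('well rim c',ray(*f(243,278),140))
g=cv2.resize(cv2.cvtColor(p[87:207,257:377],cv2.COLOR_RGB2GRAY),None,fx=4,fy=4,interpolation=2)
# slot segmentation inside cap disc
v,u=np.indices((480,640)); 
G=cv2.cvtColor(p,cv2.COLOR_RGB2GRAY).astype(int); c=(np.hypot(u-321.3,v-156.6)<14)
t=cv2.threshold(G[c].astype(np.uint8),0,255,cv2.THRESH_OTSU)[0]; m=c&(G>t); print('otsu',t,m.sum())
q=np.array([ray(x,y,65)[:2] for y,x in zip(*np.where(m))],np.float32); print(q.mean(0),cv2.minAreaRect(q)); w,V=np.linalg.eigh(np.cov(q.T)); print(np.degrees(np.arctan2(V[1,1],V[0,1])),np.sqrt(12*w))
m=(np.hypot(u-321.3,v-156.6)<32)&(G>G[c].mean()*0)&(P[...,2]>60)&(P[...,2]<70); q=P[m]; print('depth can top',q.mean(0),cv2.minEnclosingCircle(q[:,:2].astype(np.float32)))
print('sl depth',np.median(P[...,2][c&(G>t)]),np.median(P[...,2][c&(G<=t)]))
m=(abs(P[...,2]-140)<5)&(np.hypot(P[...,0]-530,P[...,1]+50)<60);print(np.median(P[m],axis=0))
# handle
m=(P[...,2]>330)&(P[...,2]<395)&(np.hypot(P[...,0]-588,P[...,1]+62)<60); q=P[m&(P[...,2]>370)]; print('handle',len(q),q.mean(0),cv2.minAreaRect(q[:,:2].astype(np.float32)),np.percentile(q[:,2],[5,50,95]))
# scene estimates of cap
```

```text
slot ends [517.9350042  -43.05950361  65.        ] [545.64750208 -55.94223945  65.        ] 155.0676510586831
can c [531.93159479 -47.97311647  65.        ] slot c [531.79125314 -49.50087153  65.        ]
well rim c [534.64646925 -48.21657515 140.        ]
otsu 88.0 192
[531.7034   -48.055603] ((531.9298095703125, -48.35387420654297), (9.865952491760254, 29.419692993164062), 57.31513595581055)
148.46693741558596 [ 9.7681475  29.39650704]
depth can top [533.37649122 -48.8565787   64.99516653] ((536.288330078125, -49.10190963745117), 32.25788116455078)
sl depth 45.710770136517226 64.63866325364936
[518.06812919 -51.504546   139.71320953]
handle 9421 [579.53141737 -58.54214474 379.9244825 ] ((583.6212768554688, -59.35029983520508), (67.1427230834961, 51.061744689941406), 22.955230712890625) [374.85986574 378.709183   391.01556138]
```

drive_tool([
  [0,0.185,0,0,0,0,1],
  [0,0.185,0,0,0,0,1],
  [0,0,0,-0.9,0,2.8,1],
  [0,0,0,-0.9,0,2.8,1],
  [0,0,0,0,3,0,1],
  [0,0,0,0,3,0,1],
  [0,0,0,0,0,0,1],
])

```text
time: 8.55
tool_pos: [530.0, -46.1, 307.1]
orientation: [-0.616, -0.344, 0.346, 0.618]
wrist_force: [0.1, -0.1, -1.5]
gripper_width: 14.6
```

Run:
```python
from h import *
p,d,K,T=snap('wrist','w4.png'); print(px([531.8,-48.2,65],K,T),px([533,-48,140],K,T))
to([531.8,-48.2,230])
for c in ['side','scene']:
    p,d,K,T=snap(c); P=cloud(d,K,T); m=(np.hypot(P[...,0]-532,P[...,1]+48)<25)&(P[...,2]>155)&(P[...,2]<262); q=P[m]; print(len(q))
    for h in range(160,260,15):
        k=q[abs(q[:,2]-h)<8]
        if len(k): print(c,h,len(k),k.mean(0).round(1))
    u,v=px([532,-48,220],K,T); cv2.imwrite('pics/k_%s.png'%c,cv2.resize(p[v-50:v+50,u-50:u+50],(400,400),interpolation=2)[:,:,::-1])
cv2.imwrite('pics/k.png',np.hstack([cv2.imread('pics/k_scene.png'),cv2.imread('pics/k_side.png')]))
```

```text
[319 212] [319 229]
t 8.60 pos [531.3 -46.3 308.9] yawx 58.37 down [-0.001  0.    -1.   ] F [-0.  -0.5 -1.2] M [ 0.05 -0.01 -0.02] w 14.7 j7 0.99
tool shift cm [-0.13  7.89 -0.15]
72
side 160 3 [534.8 -46.9 166.2]
side 175 18 [533.4 -42.3 174.3]
side 190 12 [534.3 -44.6 189.1]
side 205 13 [533.4 -43.  205.3]
side 220 11 [533.5 -44.5 219.1]
side 235 12 [533.5 -43.6 235.5]
side 250 10 [533.8 -45.1 246. ]
67
scene 160 6 [533.4 -47.5 166.5]
scene 175 24 [537.  -49.5 171.4]
scene 190 10 [536.7 -49.  189.6]
scene 205 11 [537.3 -49.3 205.4]
scene 220 11 [536.7 -49.  220.5]
scene 235 10 [536.8 -49.1 231.8]
```

View pics/k.png

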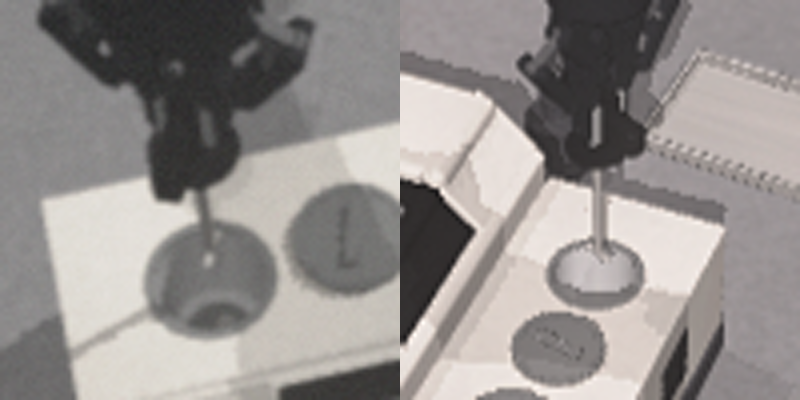

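drive_tool([
  [0,0,0,-0.13,2,-0.15,1],
  [0,0,0,0,3,0,1],
  [0,0,0,0,3,0,1],
  [0,0,0,0,0,0,1],
])

```text
time: 9.2
tool_pos: [531.6, -49.0, 228.2]
orientation: [-0.617, -0.344, 0.345, 0.618]
wrist_force: [-0.7, -0.8, -2.5]
gripper_width: 14.8
```

drive_tool([
  [0,0,0,0,0.6,0,1],
  [0,0,0,0,0.4,0,1],
  [0,0,0,0,0.3,0,1],
  [0,0,0,0,0,0,1],
])

```text
time: 9.7
tool_pos: [532.2, -49.1, 216.0]
orientation: [0.618, 0.344, -0.344, -0.618]
wrist_force: [-0.2, -0.5, -1.7]
gripper_width: 14.5
```

```bash
python3 -c "
from h import *
to([531.8,-48.2,205])"
```

```text
t 9.70 pos [532.2 -49.1 216. ] yawx 58.28 down [ 0.  0. -1.] F [-0.2 -0.5 -1.7] M [ 0.05 -0.    0.04] w 14.5 j7 0.97
tool shift cm [0.06 1.1  0.08]
```

drive_tool([
  [0,0,0,0.05,0.3,0.05,1],
  [0,0,0,0,0.25,0,1],
  [0,0,0,0,0.2,0,1],
  [0,0,0,0,0.1,0,1],
  [0,0,0,0,0,0,1],
])

```text
time: 10.32
tool_pos: [532.0, -48.5, 207.3]
orientation: [-0.618, -0.344, 0.344, 0.618]
wrist_force: [-0.2, 0.5, -1.5]
gripper_width: 14.7
```

```bash
python3 -c "
from h import *
st()"
```

```text
t 10.32 pos [532.  -48.5 207.3] yawx 58.28 down [-0.  0. -1.] F [-0.2  0.5 -1.5] M [ 0.07 -0.03  0.05] w 14.7 j7 0.97
```

Passed the expected contact height (209) with no force; continuing gently.

drive_tool([
  [0,0,0,0,0.15,0,1],
  [0,0,0,0,0.15,0,1],
  [0,0,0,0,0.1,0,1],
  [0,0,0,0,0,0,1],
])

```text
time: 10.82
tool_pos: [532.0, -48.4, 203.3]
orientation: [-0.618, -0.344, 0.344, 0.618]
wrist_force: [-0.3, 0.2, -1.6]
gripper_width: 14.3
```

```bash
python3 -c "
from h import *
st()"
```

```text
t 10.82 pos [532.  -48.4 203.3] yawx 58.29 down [-0.  0. -1.] F [-0.3  0.2 -1.6] M [-0.04 -0.04  0.04] w 14.3 j7 0.97
```

drive_tool([
  [0,0,0,0,0.25,0,1],
  [0,0,0,0,0.25,0,1],
  [0,0,0,0,0.25,0,1],
  [0,0,0,0,0.15,0,1],
  [0,0,0,0,0,0,1],
])

```text
time: 11.45
tool_pos: [532.0, -48.5, 194.2]
orientation: [-0.618, -0.344, 0.344, 0.618]
wrist_force: [-0.3, -0.3, -2.7]
gripper_width: 14.4
```

```bash
python3 -c "
from h import *
st()"
```

```text
t 11.45 pos [532.  -48.5 194.2] yawx 58.28 down [-0.  0. -1.] F [-0.3 -0.3 -2.7] M [-0.01  0.01  0.03] w 14.4 j7 0.97
```

drive_tool([
  [0,0.12,0,0,0,0,1],
  [0,0.16,0,0,0,0,1],
  [0,0.16,0,0,0,0,1],
  [0,0.16,0,0,0,0,1],
  [0,0.16,0,0,0,0,1],
  [0,0.16,0,0,0,0,1],
  [0,0.14,0,0,0,0,1],
  [0,0,0,0,0,0,1],
])

```text
time: 12.45
tool_pos: [533.1, -48.4, 194.8]
orientation: [0.707, -0.013, 0.015, -0.707]
wrist_force: [1.6, -0.5, -2.5]
gripper_width: 14.7
```

```bash
python3 -c "
from h import *
st()"
```

```text
t 12.45 pos [533.1 -48.4 194.8] yawx -2.34 down [ 0.003 -0.    -1.   ] F [ 1.6 -0.5 -2.5] M [-0.04 -0.72  0.11] w 14.7 j7 -0.02
```

drive_tool([
  [0,0.05,0,-0.05,0,0,1],
  [0,0.03,0,0,0,0,1],
  [0,0,0,0,0,0,1],
])

```text
time: 12.82
tool_pos: [532.7, -48.5, 194.9]
orientation: [-0.706, 0.042, -0.044, 0.706]
wrist_force: [3.6, -0.1, -2.8]
gripper_width: 14.9
```

```bash
python3 -c "
from h import *
st()"
```

```text
t 12.82 pos [532.7 -48.5 194.9] yawx -6.95 down [ 0.003 -0.    -1.   ] F [ 3.6 -0.1 -2.8] M [-0.15 -1.34  0.07] w 14.9 j7 -0.10
```

drive_tool([
  [0,0,0,-0.05,-0.2,0,1],
  [0,0,0,0,-0.2,0,1],
  [0,0,0,0,-0.3,0,1],
  [0,0,0,0,-0.3,0,1],
  [0,0,0,0,0,0,1],
])

```text
time: 13.45
tool_pos: [531.6, -48.6, 203.4]
orientation: [0.706, -0.043, 0.044, -0.706]
wrist_force: [6.2, -1.1, -11.6]
gripper_width: 14.6
```

```bash
python3 -c "
from h import *
st()"
```

```text
t 13.45 pos [531.6 -48.6 203.4] yawx -6.99 down [ 0.002 -0.    -1.   ] F [  6.2  -1.1 -11.6] M [-0.31 -2.2   0.06] w 14.6 j7 -0.10
```

drive_tool([
  [0,0,0,0.1,-0.3,0,1],
  [0,0,0,0.1,-0.4,0,1],
  [0,0,0,0,-0.5,0,1],
  [0,0,0,0,-0.5,0,1],
  [0,0,0,0,0,0,1],
])

```text
time: 14.08
tool_pos: [532.7, -48.6, 220.4]
orientation: [0.706, -0.043, 0.043, -0.706]
wrist_force: [4.5, -0.6, -10.7]
gripper_width: 14.5
```

```bash
python3 -c "
from h import *
st()"
```

```text
t 14.07 pos [532.7 -48.6 220.4] yawx -6.99 down [-0.001 -0.    -1.   ] F [  4.5  -0.6 -10.7] M [-0.23 -1.64  0.04] w 14.5 j7 -0.10
```

drive_tool([
  [0,0,0,0.05,-1,0,1],
  [0,0,0,0.05,-1.2,0,1],
  [0,0,0,0,-1.2,0,1],
  [0,0,0,0,-1.2,0,1],
  [0,0,0,0,-1.2,0,1],
  [0,0,0,0,-1,0,1],
  [0,0,0,0,0,0,1],
])

```text
time: 14.95
tool_pos: [533.9, -48.7, 290.4]
orientation: [-0.706, 0.043, -0.044, 0.706]
wrist_force: [0.4, -0.1, -6.1]
gripper_width: 14.5
```

```bash
python3 -c "
from h import *
st()"
```

```text
t 14.95 pos [533.9 -48.7 290.4] yawx -7.03 down [ 0.  0. -1.] F [ 0.4 -0.1 -6.1] M [-0.07 -0.33 -0.01] w 14.5 j7 -0.10
```

drive_tool([
  [0,0,0,0,-1.2,0,1],
  [0,0,0,0,-1.2,0,1],
  [0,0,0,0,-1.2,0,1],
  [0,0,0,0,-1.2,0,1],
  [0,0,0,0,-1.2,0,1],
  [0,0,0,0,-1,0,1],
  [0,0,0,0,0,0,1],
])

```text
time: 15.82
tool_pos: [534.7, -48.8, 360.9]
orientation: [-0.706, 0.042, -0.044, 0.706]
wrist_force: [0.0, -0.1, -2.0]
gripper_width: 15.0
```

Run:
```python
from h import *
st()
for c in ['scene','side']:
    p,d,K,T=snap(c); u,v=px([532,-48,230],K,T); cv2.imwrite('pics/l_%s.png'%c,cv2.resize(p[v-60:v+60,u-60:u+60],(400,400),interpolation=2)[:,:,::-1])
    P=cloud(d,K,T); m=(abs(P[...,0]-495)<120)&(abs(P[...,1]+395)<120)&(P[...,2]>9)&(P[...,2]<22); q=P[m]; print('tray',len(q),cv2.minAreaRect(q[:,:2].astype(np.float32)))
    for r in manip.spot_in('tray_in',c)+manip.spot_in('die',c): print(r)
cv2.imwrite('pics/l.png',np.hstack([cv2.imread('pics/l_scene.png'),cv2.imread('pics/l_side.png')]))
```

```text
t 15.82 pos [534.7 -48.8 360.9] yawx -7.04 down [ 0.003  0.    -1.   ] F [ 0.  -0.1 -2. ] M [ 0.03 -0.   -0.02] w 15.0 j7 -0.10
tray 387 ((491.0716552734375, -393.7070007324219), (132.38792419433594, 172.83953857421875), 80.27012634277344)
{'position': [494.9, -397.9, -0.6], 'score': 0.77}
{'position': [661.6, -302.1, 57.6], 'score': 0.67}
tray 264 ((498.99505615234375, -392.86236572265625), (216.17501831054688, 228.2164764404297), 4.414814472198486)
{'position': [487.6, -392.1, 2.3], 'score': 0.83}
{'position': [530.3, -41.9, 170.5], 'score': 0.7}
{'position': [644.9, -292.3, 50.3], 'score': 0.67}
```

View pics/l.png

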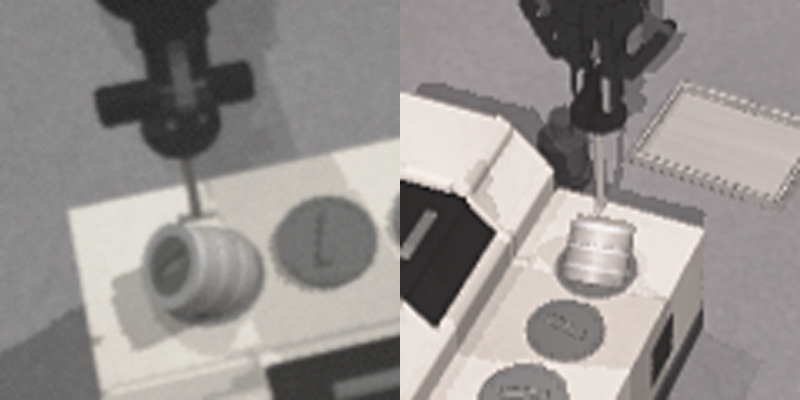

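Run:
```python
from h import *
st()
for c in ['scene','side']:
    p,d,K,T=snap(c); P=cloud(d,K,T); m=(np.hypot(P[...,0]-532,P[...,1]+48)<60)&(P[...,2]>143)&(P[...,2]<300)
    q=P[m]
    for h in range(145,300,10):
        k=q[abs(q[:,2]-h)<5]
        if len(k): print(c,h,len(k),k.mean(0).round(),k.min(0).round(),k.max(0).round())
    u,v=px([532,-48,180],K,T); cv2.imwrite('pics/m_%s.png'%c,cv2.resize(p[v-35:v+35,u-35:u+35],(400,400),interpolation=2)[:,:,::-1])
p,d,K,T=snap('wrist'); cv2.imwrite('pics/m_w.png',p[:,:,::-1])
cv2.imwrite('pics/m.png',np.vstack([np.hstack([cv2.imread('pics/m_scene.png'),cv2.imread('pics/m_side.png')]),cv2.copyMakeBorder(cv2.resize(p[:260,:,::-1],(492,200)),0,0,0,308,0)]))
```

```text
t 16.12 pos [533.8 -48.7 358.9] yawx -7.03 down [-0.001  0.    -1.   ] F [-1.5 -0.4 -1.8] M [ 0.02 -0.01 -0.04] w 15.0 j7 -0.10
scene 145 110 [544. -21. 146.] [489. -97. 143.] [567.  11. 150.]
scene 155 182 [546. -59. 156.] [516. -96. 150.] [567. -19. 160.]
scene 165 208 [543. -61. 165.] [509. -89. 160.] [568. -25. 170.]
scene 175 198 [543. -59. 175.] [510. -79. 170.] [567. -34. 180.]
scene 185 121 [540. -58. 184.] [514. -68. 180.] [565. -45. 189.]
scene 195 8 [541. -58. 191.] [532. -60. 190.] [546. -55. 192.]
scene 215 25 [534. -52. 217.] [530. -64. 215.] [537. -40. 220.]
scene 225 9 [535. -54. 224.] [533. -62. 220.] [537. -50. 228.]
scene 235 10 [535. -53. 235.] [532. -56. 231.] [536. -49. 240.]
scene 245 7 [535. -53. 247.] [534. -55. 243.] [537. -50. 250.]
scene 255 10 [535. -53. 256.] [531. -56. 252.] [537. -50. 260.]
scene 265 5 [535. -53. 265.] [534. -55. 262.] [537. -49. 268.]
scene 275 10 [535. -53. 274.] [533. -56. 270.] [537. -50. 278.]
scene 285 10 [535. -53. 284.] [532. -55. 280.] [537. -49. 290.]
side 145 110 [529. -34. 145.] [ 473. -107.  143.] [590.  11. 150.]
side 155
[... 164 characters left out ...]
[566. -27. 180.]
side 185 63 [535. -50. 185.] [512. -65. 180.] [561. -32. 190.]
side 195 12 [539. -52. 192.] [524. -56. 190.] [556. -37. 194.]
side 215 9 [533. -50. 217.] [531. -64. 216.] [537. -38. 219.]
side 225 5 [534. -46. 224.] [531. -52. 220.] [536. -37. 227.]
side 235 8 [533. -48. 236.] [531. -53. 230.] [535. -46. 240.]
side 245 1 [535. -49. 243.] [535. -49. 243.] [535. -49. 243.]
side 255 6 [533. -47. 253.] [531. -50. 251.] [535. -44. 257.]
side 265 6 [533. -48. 264.] [531. -54. 262.] [535. -45. 268.]
side 275 5 [533. -47. 276.] [530. -50. 271.] [535. -43. 278.]
side 285 6 [533. -49. 284.] [531. -56. 281.] [535. -45. 290.]
side 295 6 [533. -49. 296.] [531. -52. 292.] [535. -46. 300.]
```

View pics/m.png

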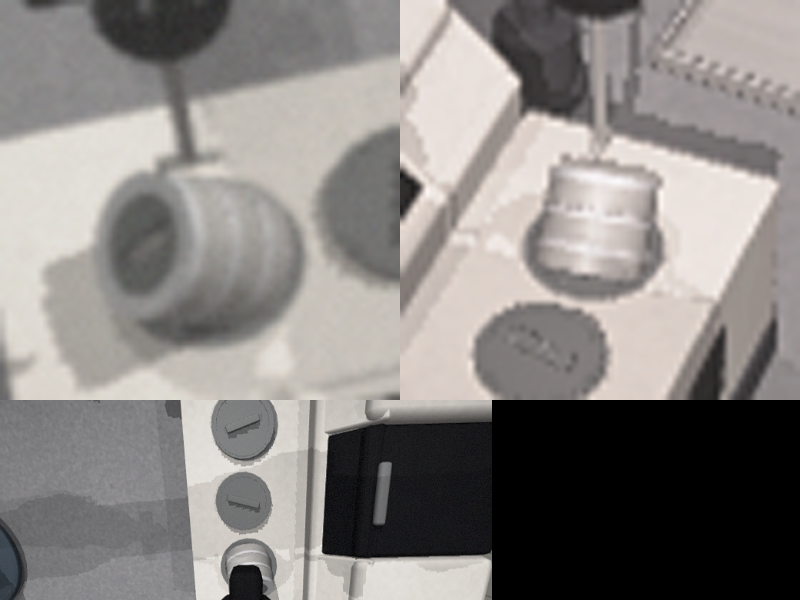

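drive_tool([
  [0,0,0,-0.3,0,2.3,1],
  [0,0,0,-0.25,0,2.3,1],
  [0,0,0,0,2,0,1],
  [0,0,0,0,2,0,1],
  [0,0,0,0,0,0,1],
])

```text
time: 16.9
tool_pos: [533.3, -2.4, 317.9]
orientation: [0.706, -0.045, 0.042, -0.706]
wrist_force: [0.6, 0.5, -1.1]
gripper_width: 14.3
```

drive_tool([
  [0,0,0,0,0.3,0,1],
  [0,0,0,0,0.3,0,1],
  [0,0,0,0,0,0,1],
])

```text
time: 17.27
tool_pos: [534.3, -2.4, 313.6]
orientation: [-0.706, 0.043, -0.044, 0.706]
wrist_force: [0.7, 0.1, -2.0]
gripper_width: 14.4
```

```bash
python3 -c "
from h import *
st()"
```

```text
t 17.27 pos [534.3  -2.4 313.6] yawx -7.04 down [ 0.  0. -1.] F [ 0.7  0.1 -2. ] M [ 0.   -0.03 -0.01] w 14.4 j7 -0.20
```

drive_tool([
  [0,-0.175,0,0,-0.5,0,1],
  [0,-0.175,0,0,0,0,1],
  [0,-0.175,0,0,0,0,1],
  [0,-0.175,0,0,0,0,1],
  [0,-0.175,0,0,0,0,1],
  [0,-0.175,0,0,0,0,1],
  [0,-0.175,0,0,0,0,1],
  [0,-0.175,0,0,0,0,1],
])

```text
time: 18.27
tool_pos: [534.4, -2.4, 318.8]
orientation: [0.567, 0.423, -0.423, -0.566]
wrist_force: [0.4, 0.1, -1.8]
gripper_width: 14.5
```

```bash
python3 -c "
from h import *
to([534.5,-16,312])"
```

```text
t 18.27 pos [534.4  -2.4 318.8] yawx 73.50 down [ 0.001  0.    -1.   ] F [ 0.4  0.1 -1.8] M [ 0.03 -0.04  0.01] w 14.5 j7 1.18
tool shift cm [-1.3   0.68 -0.4 ]
```

drive_tool([
  [0,0,0,-1.3,0,-0.4,1],
  [0,0,0,0,0.3,0,1],
  [0,0,0,0,0.3,0,1],
  [0,0,0,0,0.2,0,1],
  [0,0,0,0,0,0,1],
])

```text
time: 18.9
tool_pos: [534.2, -15.7, 310.1]
orientation: [-0.568, -0.421, 0.422, 0.568]
wrist_force: [0.6, -0.2, -3.2]
gripper_width: 14.9
```

drive_tool([
  [0,0,0,0,0.2,0,1],
  [0,0,0,0,0.2,0,1],
  [0,0,0,0,0,0,1],
])

```text
time: 19.27
tool_pos: [534.2, -16.0, 306.2]
orientation: [-0.568, -0.421, 0.422, 0.568]
wrist_force: [-0.1, 0.5, -1.9]
gripper_width: 14.9
```

drive_tool([
  [0,0,0,0,0.2,0,1],
  [0,0,0,0,0.2,0,1],
  [0,0,0,0,0,0,1],
])

```text
time: 19.65
tool_pos: [534.2, -16.0, 302.2]
orientation: [-0.568, -0.421, 0.422, 0.568]
wrist_force: [-0.5, 0.6, -2.4]
gripper_width: 14.6
```

Run:
```python
from h import *
st()
for c in ['scene','side']:
    p,d,K,T=snap(c); u,v=px([532,-48,180],K,T); cv2.imwrite('pics/n_%s.png'%c,cv2.resize(p[v-35:v+35,u-35:u+35],(400,400),interpolation=2)[:,:,::-1])
cv2.imwrite('pics/n.png',np.hstack([cv2.imread('pics/n_scene.png'),cv2.imread('pics/n_side.png')]))
```

```text
t 19.65 pos [534.2 -16.  302.2] yawx 73.18 down [-0.  0. -1.] F [-0.5  0.6 -2.4] M [ 0.03  0.01 -0.12] w 14.6 j7 1.20
```

View pics/n.png

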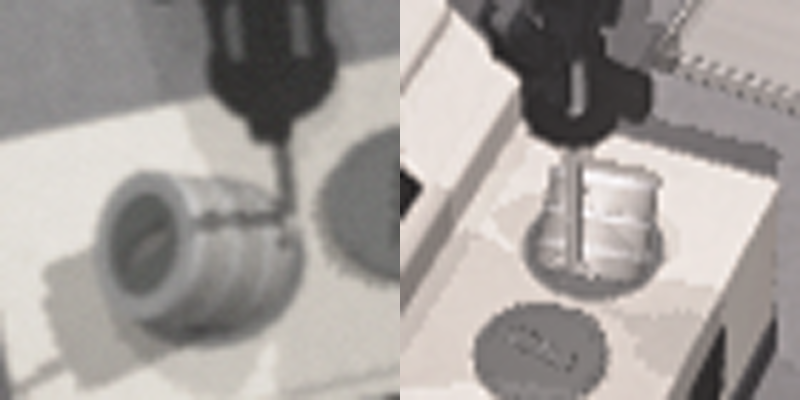

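drive_tool([
  [0,0,0,0,-0.6,0,1],
  [0,0,0,-0.77,0,-0.23,1],
  [0,0,0,0,0.15,0,1],
  [0,0,0,0,0.15,0,1],
  [0,0,0,0,0,0,1],
])

```text
time: 20.38
tool_pos: [535.0, -23.3, 305.8]
orientation: [0.568, 0.422, -0.421, -0.567]
wrist_force: [2.2, 2.1, 0.4]
gripper_width: 14.6
```

drive_tool([
  [0,0,0,0,0.15,0,1],
  [0,0,0,0,0.15,0,1],
  [0,0,0,0,0,0,1],
])

```text
time: 20.75
tool_pos: [535.0, -23.1, 302.9]
orientation: [0.568, 0.423, -0.421, -0.567]
wrist_force: [3.2, 3.3, 3.3]
gripper_width: 15.0
```

drive_tool([
  [0,0,0,0,0.15,0,1],
  [0,0,0,0,0.15,0,1],
  [0,0,0,0,0,0,1],
])

```text
time: 21.12
tool_pos: [535.1, -22.6, 300.1]
orientation: [-0.568, -0.423, 0.42, 0.568]
wrist_force: [3.6, 5.5, 3.7]
gripper_width: 14.5
```

drive_tool([
  [0,0,0,0,0.1,0,1],
  [0,0,0,0,0.1,0,1],
  [0,0,0,0,0,0,1],
])

```text
time: 21.5
tool_pos: [535.2, -22.3, 298.4]
orientation: [-0.567, -0.423, 0.42, 0.568]
wrist_force: [3.2, 5.2, 5.3]
gripper_width: 14.7
```

```bash
cat > can.py <<'E'
from h import *
st()
for c,b in [('scene',(4,-6)),('side',(3,0))]:
    p,d,K,T=snap(c); P=cloud(d,K,T); P[...,0]-=b[0];P[...,1]-=b[1]
    for h in (150,160,170,180,190,200):
        k=P[(abs(P[...,2]-h)<4)&(abs(P[...,0]-534)<40)&(P[...,1]<2)&(P[...,1]>-110)]
        if len(k): print(c,h,len(k),'x',k[:,0].min().round(),k[:,0].max().round(),'y',k[:,1].min().round(),k[:,1].max().round())
E
python3 can.py
```

```text
t 21.50 pos [535.2 -22.3 298.4] yawx 73.24 down [ 0.003  0.003 -1.   ] F [3.2 5.2 5.3] M [ 1.98 -0.86  0.08] w 14.7 j7 1.21
scene 150 76 x 508.0 564.0 y -90.0 -17.0
scene 160 188 x 511.0 564.0 y -88.0 -15.0
scene 170 170 x 508.0 566.0 y -80.0 -14.0
scene 180 141 x 511.0 563.0 y -67.0 -13.0
scene 190 17 x 528.0 545.0 y -51.0 -15.0
scene 200 5 x 537.0 538.0 y -20.0 -15.0
side 150 53 x 506.0 564.0 y -110.0 -1.0
side 160 83 x 507.0 567.0 y -90.0 -11.0
side 170 68 x 507.0 567.0 y -80.0 -13.0
side 180 60 x 511.0 563.0 y -65.0 -15.0
side 190 16 x 520.0 541.0 y -52.0 -15.0
side 200 3 x 535.0 539.0 y -20.0 -18.0
```

drive_tool([
  [0,0,0,-0.2,0,-0.06,1],
  [0,0,0,-0.2,0.1,-0.06,1],
  [0,0,0,0,0,0,1],
])

```text
time: 21.98
tool_pos: [535.3, -24.1, 297.8]
orientation: [-0.566, -0.424, 0.42, 0.568]
wrist_force: [3.0, 9.5, 6.2]
gripper_width: 14.6
```

```bash
python3 can.py
```

```text
t 21.98 pos [535.3 -24.1 297.8] yawx 73.29 down [ 0.003  0.007 -1.   ] F [3.  9.5 6.2] M [ 3.22 -0.76  0.02] w 14.6 j7 1.22
scene 150 75 x 505.0 564.0 y -90.0 -14.0
scene 160 181 x 513.0 565.0 y -89.0 -15.0
scene 170 172 x 510.0 567.0 y -79.0 -14.0
scene 180 133 x 510.0 563.0 y -66.0 -13.0
scene 190 18 x 522.0 548.0 y -52.0 -16.0
scene 200 5 x 536.0 539.0 y -19.0 -14.0
side 150 65 x 501.0 573.0 y -106.0 2.0
side 160 85 x 507.0 563.0 y -92.0 -13.0
side 170 65 x 509.0 564.0 y -83.0 -13.0
side 180 56 x 510.0 562.0 y -70.0 -15.0
side 190 19 x 516.0 542.0 y -56.0 -13.0
side 200 6 x 534.0 539.0 y -19.0 -15.0
```

drive_tool([
  [0,0,0,0.3,-0.5,0.1,1],
  [0,0,0,0,-2,0,1],
  [0,0,0,0,-4,0,1],
  [0,0,0,0,-4,0,1],
  [0,0,0,-3,-2,-1,1],
  [0,0,0,-5,0,-1.5,1],
  [0,0,0,-5,0,-1.5,1],
  [0,0,0,-3,0,-1,1],
])

```text
time: 23.08
tool_pos: [532.7, -197.6, 419.2]
orientation: [-0.568, -0.417, 0.423, 0.57]
wrist_force: [0.5, -0.3, -2.1]
gripper_width: 14.5
```

```bash
cat > fit.py <<'E'
from h import *
from scipy.optimize import least_squares
def sdf(q,c,a):
    a=a/np.linalg.norm(a); h=(q-c)@a; r=np.linalg.norm(q-c-np.outer(h,a),axis=1)
    dx=r-29; dy=abs(h)-26.5
    return np.minimum(np.maximum(dx,dy),0)+np.hypot(np.maximum(dx,0),np.maximum(dy,0))
def fit(q,x0):
    f=lambda x:sdf(q,x[:3],np.array([x[3],x[4],x[5]]))
    return least_squares(f,x0,loss='soft_l1',f_scale=1.5)
if __name__=='__main__':
    st()
    Q=[]
    for c,b in [('scene',(4,-6)),('side',(3,0))]:
        p,d,K,T=snap(c); P=cloud(d,K,T); P[...,0]-=b[0];P[...,1]-=b[1]
        q=P[(P[...,2]>145)&(P[...,2]<205)&(abs(P[...,0]-534)<36)&(P[...,1]<-8)&(P[...,1]>-105)]; print(c,len(q),q[:,2].max())
        r=fit(q,[534,-50,152,0,-.79,.61]); a=r.x[3:]/np.linalg.norm(r.x[3:]); print(r.x[:3].round(1),a.round(3),'cap',(r.x[:3]+26.5*a).round(1),np.median(abs(r.fun)).round(2)); Q.append(q)
    q=np.vstack(Q); r=fit(q,[534,-50,152,0,-.79,.61]); a=r.x[3:]/np.linalg.norm(r.x[3:]); print(r.x[:3].round(1),a.round(3),'cap',(r.x[:3]+26.5*a).round(1),np.median(abs(r.fun)).round(2))
E
python3 fit.py
```

```text
t 23.07 pos [ 532.7 -197.6  419.2] yawx 72.86 down [-0.008 -0.002 -1.   ] F [ 0.5 -0.3 -2.1] M [ 0.05 -0.02 -0.02] w 14.5 j7 1.55
scene 710 188.3026287577659
[533.5 -51.2 148.8] [-0.137  0.598 -0.79 ] cap [529.8 -35.3 127.9] 0.91
side 355 196.50073985592348
[535.8 -54.9 150.6] [-0.152  0.57  -0.807] cap [531.8 -39.8 129.2] 2.1
[534.3 -51.9 148.5] [-0.139  0.598 -0.789] cap [530.6 -36.1 127.6] 1.33
```

```bash
cat > wf.py <<'E'
from fit import *
st(); p,d,K,T=snap('wrist'); P=cloud(d,K,T)
print('proj',px([537,-67,170],K,T))
q=P[(P[...,2]>145)&(P[...,2]<200)&(abs(P[...,0]-534)<40)&(P[...,1]<-8)&(P[...,1]>-110)]; print(len(q))
r=fit(q,[534,-51,149,.137,-.598,.79]); a=r.x[3:]/np.linalg.norm(r.x[3:]); cap=r.x[:3]+26.5*a; print('c',r.x[:3].round(1),'a',a.round(3),'cap',cap.round(1),np.median(abs(r.fun)).round(2))
e1=np.cross([0,1,0],a); e1/=np.linalg.norm(e1); e2=np.cross(a,e1)   # e1 ~ +x, e2 ~ +y
S=8; n=np.arange(-32,32,1/S); X,Y=np.meshgrid(n,n[::-1])
W=cap+X[...,None]*e1+Y[...,None]*e2; C=(W-T[:3,3])@T[:3,:3]
mu=(K[0,0]*C[...,0]/C[...,2]+K[0,2]).astype(np.float32); mv=(K[1,1]*C[...,1]/C[...,2]+K[1,2]).astype(np.float32)
R=cv2.remap(p,mu,mv,2); cv2.imwrite('pics/rect.png',R[:,:,::-1])
D=cv2.remap(((P-cap)@a).astype(np.float32),mu,mv,0)
g=cv2.cvtColor(R,cv2.COLOR_RGB2GRAY).astype(int)
m=(D<-8)&(np.hypot(X,Y)<19); print('deep',m.sum()/S/S)
for nm,m in (('depth',m),('bright',(np.hypot(X,Y)<18)&(g>cv2.threshold(g[np.hypot(X,Y)<18].astype(np.uint8),0,255,cv2.THRESH_OTSU)[0]))):
    k=np.stack([X[m],Y[m]],1).astype(np.float32)
    if len(k)>20:
        w,V=np.linalg.eigh(np.cov(k.T)); print(nm,k.mean(0),np.sqrt(12*w).round(1),'ang',np.degrees(np.arctan2(V[1,1],V[0,1])),cv2.minAreaRect(k)); print(' world dir',(V[0,1]*e1+V[1,1]*e2).round(3))
E
python3 wf.py
```

```text
t 23.18 pos [ 532.5 -199.4  418.9] yawx 72.61 down [-0.008 -0.004 -1.   ] F [-0.8 -0.1 -3.1] M [0.03 0.01 0.  ] w 14.4 j7 1.55
proj [433 181]
2906
c [538.  -53.  150.8] a [ 0.154 -0.593  0.79 ] cap [542.1 -68.7 171.8] 0.45
deep 224.5
depth [-1.2414393  1.1977658] [ 8.1 28.1] ang 89.96733605261817 ((-1.312424659729004, 1.0528106689453125), (9.088873863220215, 29.161914825439453), 0.44414442777633667)
 world dir [0.114 0.805 0.582]
bright [-0.595479  -2.5471268] [27.  31.7] ang 169.53081843258303 ((-0.9029126167297363, -1.569915771484375), (32.371559143066406, 35.82585144042969), 57.49891662597656)
 world dir [-0.945  0.146  0.293]
```

View pics/rect.png

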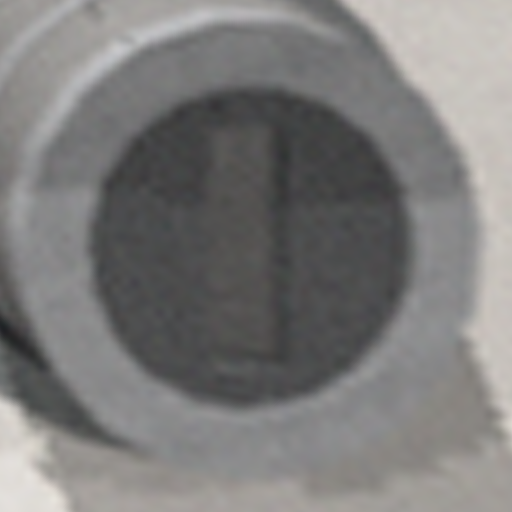

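```bash
cat > goal.py <<'E'
from h import *
a=np.array([.154,-.593,.79]);a/=np.linalg.norm(a);e1=np.cross([0,1,0],a);e1/=np.linalg.norm(e1);e2=np.cross(a,e1)
cap=np.array([541.3,-67.7,172.7]); Rd=np.stack([e1,-a,e2],1)
def go(dist,off=(0,0)):
    s,R=st(); r=Rn.from_matrix(R.T@Rd).as_rotvec(); g=cap+off[0]*e1+off[1]*e2+a*dist
    print('rotvec',r.round(3),'ang',np.linalg.norm(r).round(3),'shift now cm',(R.T@(g-s['tool_pos'])/10).round(2),'shift in goal axes',(Rd.T@(g-s['tool_pos'])/10).round(2)); print('F tool',(R.T@s['wrist_force']).round(1),'dist',((s['tool_pos']-cap)@a).round(1))
if __name__=='__main__':
    import sys; go(float(sys.argv[1]))
E
python3 goal.py 174
```

```text
t 23.23 pos [ 533.3 -196.2  419.1] yawx 72.84 down [-0.007 -0.001 -1.   ] F [-0.1  1.1 -2.7] M [ 0.08 -0.09 -0.08] w 14.7 j7 1.55
rotvec [ 0.663  1.281 -0.25 ] ang 1.464 shift now cm [ 3.48 10.86 -2.65] shift in goal axes [ 5.5   9.57 -3.91]
F tool [1.  2.7 0.4] dist 269.7
```

drive_tool([
  [0.083,0.16,-0.031,0,0,0,1],
  [0.083,0.16,-0.031,0,0,0,1],
  [0.083,0.16,-0.031,0,0,0,1],
  [0.083,0.16,-0.031,0,0,0,1],
  [0.083,0.16,-0.031,0,0,0,1],
  [0.083,0.16,-0.031,0,0,0,1],
  [0.083,0.16,-0.031,0,0,0,1],
  [0.083,0.16,-0.031,0,0,0,1],
])

```text
time: 24.22
tool_pos: [535.2, -191.9, 420.1]
orientation: [-0.448, 0.085, 0.046, 0.889]
wrist_force: [-0.5, -0.3, -2.6]
gripper_width: 14.7
```

```bash
python3 goal.py 170; python3 -c "
from h import *
print(manip.read_state()['joints'].round(2))"
```

```text
t 24.23 pos [ 535.2 -191.9  420.1] yawx 0.27 down [-0.157  0.595 -0.788] F [-0.5 -0.3 -2.6] M [-0.94 -0.22  0.05] w 14.7 j7 0.49
rotvec [-0.002  0.003 -0.004] ang 0.005 shift now cm [ 5.35  9.79 -4.37] shift in goal axes [ 5.33  9.82 -4.33]
F tool [ 0.   1.9 -1.8] dist 268.2
[ 0.36  0.42  0.21  1.36 -0.54  1.85  0.49]
```

drive_tool([
  [0,0,0,2.6,2,-2.2,1],
  [0,0,0,2.7,2.5,-2.2,1],
  [0,0,0,0,2.8,0,1],
  [0,0,0,0,2.5,0,1],
  [0,0,0,0,0,0,1],
])

```text
time: 24.85
tool_pos: [566.8, -167.3, 306.4]
orientation: [-0.448, 0.083, 0.048, 0.889]
wrist_force: [0.2, 0.0, -1.6]
gripper_width: 14.4
```

```bash
python3 goal.py 146
python3 - <<'E'
from goal import *
print(manip.read_state()['joints'].round(2))
# check shaft position against can in side/scene (same camera -> bias cancels): shaft axis at dist from cap
from fit import fit
for c in ['scene','side','wrist']:
    p,d,K,T=snap(c); P=cloud(d,K,T)
    v=P-cap; h=v@a; x=v@e1; y=v@e2
    m=(h>32)&(h<130)&(abs(x)<16)&(abs(y)<16); print(c,'shaft',m.sum(), [ (h0,x[m&(abs(h-h0)<12)].mean().round(1),y[m&(abs(h-h0)<12)].mean().round(1),(m&(abs(h-h0)<12)).sum()) for h0 in (45,70,95,118) if (m&(abs(h-h0)<12)).sum()])
    q=P[(h>-50)&(h<4)&(np.hypot(x,y)<36)&(P[...,2]>146)]
    if len(q)>100:
        r=fit(q,list(cap-26.5*a)+list(a)); b=r.x[3:]/np.linalg.norm(r.x[3:]); cc=r.x[:3]+26.5*b-cap; print(c,len(q),'fit cap off',(cc@e1).round(1),(cc@e2).round(1),(cc@a).round(1),'a',b.round(3),np.median(abs(r.fun)).round(2))
E
```

```text
t 24.85 pos [ 566.8 -167.3  306.4] yawx 0.67 down [-0.161  0.594 -0.788] F [ 0.2  0.  -1.6] M [-0.86 -0.26 -0.02] w 14.4 j7 0.55
rotvec [-0.001  0.009 -0.007] ang 0.012 shift now cm [ 0.07  2.26 -0.06] shift in goal axes [ 0.05  2.26 -0.05]
F tool [ 0.5  1.3 -0.9] dist 168.6
[ 0.32  0.51  0.18  1.48 -0.55  1.65  0.55]
scene shaft 76 [(45, np.float64(-0.7), np.float64(-2.0), np.int64(22)), (70, np.float64(-0.5), np.float64(-1.9), np.int64(25)), (95, np.float64(-0.4), np.float64(-2.2), np.int64(26)), (118, np.float64(1.4), np.float64(-5.0), np.int64(1))]
scene 659 fit cap off 1.3 -5.8 -52.2 a [-0.137  0.598 -0.789] 0.89
side shaft 65 [(45, np.float64(-1.6), np.float64(1.6), np.int64(16)), (70, np.float64(-1.0), np.float64(1.1), np.int64(16)), (95, np.float64(-0.8), np.float64(2.1), np.int64(17)), (118, np.float64(-0.6), np.float64(2.5), np.int64(16))]
side 335 fit cap off 1.5 -2.5 1.3 a [ 0.14  -0.589  0.796] 1.7
wrist shaft 0 []
wrist 1619 fit cap off 0.8 -5.4 -50.3 a [-0.148  0.592 -0.792] 0.35
```

Run:
```python
from goal import *
for c in ['scene','side','wrist']:
    z=np.load('pics/%s.npz'%c); p,d,K,T=z['p'],z['d'],z['K'],z['T']; P=cloud(d,K,T)
    w=T[:3,3]-cap; w=w/np.linalg.norm(w); print(c,'cam dir e1,e2,a',(w@e1).round(2),(w@e2).round(2),(w@a).round(2),'px',px(cap,K,T))
    v=P-cap;h=v@a;x=v@e1;y=v@e2
    # slot by depth (deep points seen through) & cap disc darkness
    m=(h<-8)&(h>-30)&(np.hypot(x+0,y+3)<17); print(' deep',m.sum(), x[m].mean().round(1) if m.any() else '', y[m].mean().round(1) if m.any() else '')
    # cap face plane points
    f=(abs(h)<3)&(np.hypot(x,y+3)<40)&(P[...,2]>148); k=np.stack([x[f],y[f]],1).astype(np.float32); print(' face',f.sum(),np.percentile(k,[1,99],axis=0).round(1), h[f].mean().round(1)) if f.any() else 0
    S=8; n=np.arange(-32,32,1/S); X,Y=np.meshgrid(n,n[::-1]); W=cap+X[...,None]*e1+Y[...,None]*e2; C=(W-T[:3,3])@T[:3,:3]
    R=cv2.remap(p,(K[0,0]*C[...,0]/C[...,2]+K[0,2]).astype(np.float32),(K[1,1]*C[...,1]/C[...,2]+K[1,2]).astype(np.float32),2); cv2.imwrite('pics/r_%s.png'%c,cv2.resize(R,(266,266))[:,:,::-1])
cv2.imwrite('pics/r3.png',np.hstack([cv2.imread('pics/r_%s.png'%c) for c in ('scene','side','wrist')]))
```

```text
scene cam dir e1,e2,a 0.29 0.52 0.8 px [257 275]
 deep 20 -5.5 -10.9
 face 346 [[-26.8 -32.4]
 [ 28.   22.7]] 0.5
side cam dir e1,e2,a -0.34 0.93 0.12 px [323 181]
 deep 0  
 face 68 [[-27.8 -31.1]
 [ 28.8  28.9]] 0.5
wrist cam dir e1,e2,a -0.0 0.22 0.97 px [320 224]
 deep 11 0.9 5.6
 face 921 [[-27.2 -22.2]
 [ 28.1  23.6]] 2.2
```

View pics/r3.png

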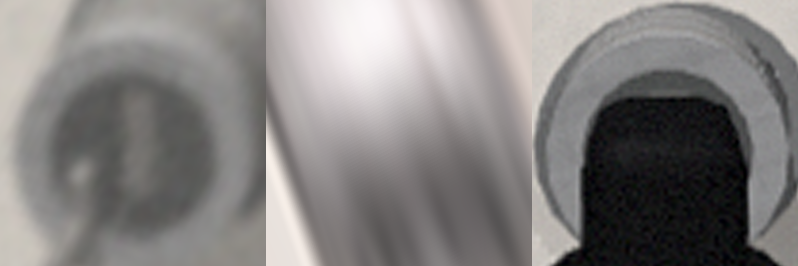

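drive_tool([
  [0,0,0,0.15,0.5,-0.2,1],
  [0,0,0,0,0.8,0,1],
  [0,0,0,0,0.5,0,1],
  [0,0,0,0,0,0,1],
])

```text
time: 25.5
tool_pos: [566.4, -160.1, 292.4]
orientation: [-0.449, 0.082, 0.046, 0.889]
wrist_force: [0.1, -0.4, -3.2]
gripper_width: 14.6
```

drive_tool([
  [0,0,0,0,0.3,0,1],
  [0,0,0,0,0.2,0,1],
  [0,0,0,0,0.2,0,1],
  [0,0,0,0,0,0,1],
])

```text
time: 26.0
tool_pos: [565.5, -156.3, 287.1]
orientation: [-0.449, 0.082, 0.045, 0.889]
wrist_force: [-0.1, -0.3, -2.7]
gripper_width: 14.7
```

```bash
python3 goal.py 129
```

```text
t 26.00 pos [ 565.5 -156.3  287.1] yawx 0.43 down [-0.154  0.593 -0.79 ] F [-0.1 -0.3 -2.7] M [-0.93 -0.21 -0.03] w 14.7 j7 0.56
rotvec [0.    0.009 0.   ] ang 0.009 shift now cm [-0.18  1.77  0.2 ] shift in goal axes [-0.19  1.77  0.2 ]
F tool [ 0.4  2.  -1.9] dist 146.7
```

drive_tool([
  [0,0,0,0,0.15,0,1],
  [0,0,0,0,0.15,0,1],
  [0,0,0,0,0,0,1],
])

```text
time: 26.38
tool_pos: [565.0, -154.5, 284.7]
orientation: [-0.449, 0.082, 0.045, 0.889]
wrist_force: [0.7, -0.4, -2.9]
gripper_width: 14.8
```

drive_tool([
  [0,0,0,0,0.1,0,1],
  [0,0,0,0,0.1,0,1],
  [0,0,0,0,0,0,1],
])

```text
time: 26.75
tool_pos: [564.7, -153.4, 283.2]
orientation: [-0.449, 0.082, 0.045, 0.889]
wrist_force: [0.2, 0.6, -2.8]
gripper_width: 14.5
```

```bash
python3 goal.py 129
```

```text
t 26.75 pos [ 564.7 -153.4  283.2] yawx 0.43 down [-0.154  0.593 -0.79 ] F [ 0.2  0.6 -2.8] M [-0.9  -0.26  0.01] w 14.5 j7 0.56
rotvec [0.    0.009 0.   ] ang 0.009 shift now cm [-0.19  1.27  0.2 ] shift in goal axes [-0.19  1.27  0.2 ]
F tool [ 0.7  2.5 -1.1] dist 141.7
```

drive_tool([
  [0,0,0,0,0.15,0,1],
  [0,0,0,0,0.15,0,1],
  [0,0,0,0,0,0,1],
])

```text
time: 27.12
tool_pos: [564.3, -151.5, 280.8]
orientation: [-0.449, 0.082, 0.045, 0.889]
wrist_force: [-0.2, 0.6, -1.3]
gripper_width: 14.7
```

drive_tool([
  [0,0,0,0,0.15,0,1],
  [0,0,0,0,0.15,0,1],
  [0,0,0,0,0,0,1],
])

```text
time: 27.5
tool_pos: [563.8, -149.8, 278.4]
orientation: [-0.449, 0.082, 0.045, 0.889]
wrist_force: [-0.1, 0.5, -2.5]
gripper_width: 15.0
```

```bash
python3 goal.py 129; python3 can.py
```

```text
t 27.50 pos [ 563.8 -149.8  278.4] yawx 0.43 down [-0.154  0.593 -0.79 ] F [-0.1  0.5 -2.5] M [-0.93 -0.26  0.05] w 15.0 j7 0.56
rotvec [ 0.     0.009 -0.   ] ang 0.009 shift now cm [-0.18  0.67  0.2 ] shift in goal axes [-0.18  0.67  0.2 ]
F tool [ 0.4  2.2 -1.1] dist 135.7
t 27.50 pos [ 563.8 -149.8  278.4] yawx 0.43 down [-0.154  0.593 -0.79 ] F [-0.1  0.5 -2.5] M [-0.93 -0.26  0.05] w 15.0 j7 0.56
scene 150 75 x 506.0 563.0 y -90.0 -14.0
scene 160 152 x 511.0 566.0 y -89.0 -21.0
scene 170 175 x 509.0 566.0 y -80.0 -28.0
scene 180 149 x 511.0 561.0 y -77.0 -35.0
scene 190 23 x 518.0 547.0 y -86.0 -42.0
scene 200 6 x 540.0 547.0 y -89.0 -85.0
side 150 61 x 494.0 572.0 y -104.0 1.0
side 160 77 x 508.0 569.0 y -94.0 -14.0
side 170 77 x 509.0 562.0 y -81.0 -24.0
side 180 59 x 513.0 562.0 y -83.0 -34.0
side 190 25 x 518.0 550.0 y -87.0 -39.0
side 200 6 x 544.0 548.0 y -98.0 -88.0
```

drive_tool([
  [0,0,0,0,0.15,0,1],
  [0,0,0,0,0.15,0,1],
  [0,0,0,0,0,0,1],
])

```text
time: 27.98
tool_pos: [563.3, -148.0, 276.0]
orientation: [-0.449, 0.082, 0.045, 0.889]
wrist_force: [0.3, 0.1, -1.7]
gripper_width: 14.8
```

drive_tool([
  [0,0,0,0,0.15,0,1],
  [0,0,0,0,0.15,0,1],
  [0,0,0,0,0,0,1],
])

```text
time: 28.35
tool_pos: [562.9, -146.2, 273.7]
orientation: [-0.449, 0.082, 0.045, 0.889]
wrist_force: [0.3, 0.8, -2.4]
gripper_width: 14.3
```

```bash
python3 goal.py 129
```

```text
t 28.35 pos [ 562.9 -146.2  273.7] yawx 0.43 down [-0.154  0.593 -0.79 ] F [ 0.3  0.8 -2.4] M [-0.88 -0.29  0.02] w 14.3 j7 0.56
rotvec [ 0.     0.009 -0.   ] ang 0.009 shift now cm [-0.18  0.07  0.2 ] shift in goal axes [-0.18  0.07  0.2 ]
F tool [ 0.8  2.4 -0.7] dist 129.7
```

drive_tool([
  [0,0.13,0,0,0,0,1],
  [0,0.16,0,0,0,0,1],
  [0,0.16,0,0,0,0,1],
  [0,0.16,0,0,0,0,1],
  [0,0.16,0,0,0,0,1],
  [0,0.16,0,0,0,0,1],
  [0,0.1,0,0,0,0,1],
  [0,0,0,0,0,0,1],
])

```text
time: 29.35
tool_pos: [563.1, -146.7, 273.6]
orientation: [-0.414, 0.508, -0.182, 0.733]
wrist_force: [1.1, -0.8, -2.6]
gripper_width: 14.3
```

```bash
cat >> goal.py <<'E'
    s=manip.read_state(); R=Rn.from_quat(s['orientation']).as_matrix(); M=Rn.from_quat(s['orientation']).as_matrix().T@s['wrist_torque']; b=Rd.T@R; print('turned deg',np.degrees(np.arctan2(b[2,0],b[0,0])).round(1),'M tool',M.round(2),'F goal',(Rd.T@s['wrist_force']).round(1))
E
python3 goal.py 129
```

```text
t 29.35 pos [ 563.1 -146.7  273.6] yawx -58.72 down [-0.153  0.592 -0.791] F [ 1.1 -0.8 -2.6] M [-1.27 -0.33  0.06] w 14.3 j7 -0.39
rotvec [ 1.00e-03 -1.02e+00  2.00e-03] ang 1.02 shift now cm [-0.31  0.09 -0.05] shift in goal axes [-0.21  0.09  0.23]
F tool [2.6 1.4 0.3] dist 129.9
turned deg -58.4 M tool [-0.34 -0.05 -1.26] F goal [ 1.6  1.4 -2. ]
```

drive_tool([
  [0,0.1,0,0,0,0,1],
  [0,0.06,0,0,0,0,1],
  [0,0,0,0,0,0,1],
])

```text
time: 29.72
tool_pos: [563.0, -147.0, 273.7]
orientation: [-0.398, 0.565, -0.214, 0.691]
wrist_force: [0.6, -2.1, -2.2]
gripper_width: 14.6
```

```bash
python3 goal.py 129
```

```text
t 29.73 pos [ 563.  -147.   273.7] yawx -70.08 down [-0.153  0.592 -0.791] F [ 0.6 -2.1 -2.2] M [-1.52 -0.35  0.08] w 14.6 j7 -0.54
rotvec [ 1.000e-03 -1.179e+00  2.000e-03] ang 1.179 shift now cm [-0.32  0.11 -0.08] shift in goal axes [-0.2   0.12  0.26]
F tool [ 3.   0.4 -0.2] dist 130.2
turned deg -67.6 M tool [-0.2  -0.04 -1.55] F goal [ 1.   0.4 -2.9]
```

drive_tool([
  [0,0.06,0,0,0,0,1],
  [0,0.06,0,0,0,0,1],
  [0,0,0,0,0,0,1],
])

```text
time: 30.1
tool_pos: [562.9, -147.0, 273.7]
orientation: [-0.384, 0.605, -0.238, 0.655]
wrist_force: [0.6, -2.1, -2.9]
gripper_width: 14.4
```

```bash
python3 goal.py 129
```

```text
t 30.10 pos [ 562.9 -147.   273.7] yawx -78.75 down [-0.153  0.592 -0.791] F [ 0.6 -2.1 -2.9] M [-1.7  -0.32  0.11] w 14.4 j7 -0.65
rotvec [ 1.000e-03 -1.299e+00  2.000e-03] ang 1.299 shift now cm [-0.3   0.12 -0.12] shift in goal axes [-0.19  0.12  0.26]
F tool [3.6 1.  0.3] dist 130.2
turned deg -74.4 M tool [-0.08 -0.02 -1.73] F goal [ 1.2  1.  -3.4]
```

drive_tool([
  [0,0,0,0,-0.2,0,1],
  [0,0,0,0,-0.2,0,1],
  [0,0,0,0,-0.2,0,1],
  [0,0,0,0,-0.2,0,1],
  [0,0,0,0,0,0,1],
])

```text
time: 30.72
tool_pos: [563.8, -150.5, 279.9]
orientation: [-0.384, 0.606, -0.237, 0.655]
wrist_force: [-0.7, 1.9, -4.8]
gripper_width: 15.1
```

```bash
python3 goal.py 129; python3 can.py
```

```text
t 30.73 pos [ 563.8 -150.5  279.9] yawx -78.88 down [-0.155  0.594 -0.79 ] F [-0.7  1.9 -4.8] M [-1.06 -0.32 -0.03] w 15.1 j7 -0.65
rotvec [ 0.    -1.301 -0.002] ang 1.301 shift now cm [-0.21  0.83 -0.1 ] shift in goal axes [-0.16  0.83  0.17]
F tool [ 1.4  5.  -0.1] dist 137.3
turned deg -74.5 M tool [ 0.1 -0.  -1.1] F goal [ 0.3  5.  -1.3]
t 30.73 pos [ 563.8 -150.5  279.9] yawx -78.88 down [-0.155  0.594 -0.79 ] F [-0.7  1.9 -4.8] M [-1.06 -0.32 -0.03] w 15.1 j7 -0.65
scene 150 62 x 513.0 563.0 y -73.0 -17.0
scene 160 126 x 518.0 565.0 y -90.0 -21.0
scene 170 170 x 510.0 565.0 y -83.0 -28.0
scene 180 156 x 510.0 563.0 y -78.0 -34.0
scene 190 30 x 515.0 549.0 y -82.0 -38.0
scene 200 8 x 537.0 544.0 y -87.0 -81.0
side 150 66 x 495.0 572.0 y -95.0 -2.0
side 160 61 x 507.0 563.0 y -92.0 -18.0
side 170 79 x 508.0 564.0 y -88.0 -24.0
side 180 79 x 510.0 565.0 y -76.0 -33.0
side 190 36 x 517.0 556.0 y -86.0 -38.0
side 200 6 x 523.0 546.0 y -96.0 -40.0
```

drive_tool([
  [0,0,0,0,-0.3,0,1],
  [0,0,0,0,-0.4,0,1],
  [0,0,0,0,-0.4,0,1],
  [0,0,0,0,-0.4,0,1],
  [0,0,0,0,-0.3,0,1],
  [0,0,0,0,0,0,1],
])

```text
time: 31.58
tool_pos: [567.0, -162.0, 294.7]
orientation: [-0.384, 0.606, -0.238, 0.655]
wrist_force: [-1.3, 1.5, -4.5]
gripper_width: 14.6
```

```bash
cat > up.py <<'E'
from goal import *
go(129); s=manip.read_state(); R=Rn.from_quat(s['orientation']).as_matrix()
print('up in tool',R.T[:,2].round(3)); z=R[:,1]; ax=np.cross(z,[0,0,-1]); ang=np.arcsin(np.linalg.norm(ax)); rv=R.T@(ax/np.linalg.norm(ax)*ang); print('to vertical rotvec',rv.round(3))
from fit import fit
pin=s['tool_pos']+141*R[:,1]; print('pin',pin.round(1))
for c,b in [('scene',(4,-4)),('side',(3,0))]:
    p,d,K,T=snap(c); P=cloud(d,K,T); P[...,0]-=b[0];P[...,1]-=b[1]
    q=P[(P[...,2]>146)&(P[...,2]<pin[2]+40)&(np.linalg.norm(P-(pin+20*R[:,1]),axis=-1)<48)]; print(c,len(q))
    if len(q)>100:
        r=fit(q,list(pin+15*R[:,1])+list(-R[:,1])); u=r.x[3:]/np.linalg.norm(r.x[3:]); u*=np.sign(u[2]); print(c,'mid',r.x[:3].round(1),'axis',u.round(2),'capctr',(r.x[:3]+26.5*u).round(1),'bottom',(r.x[:3]-26.5*u).round(1),np.median(abs(r.fun)).round(2),'zmin',q[:,2].min().round())
E
python3 up.py
```

```text
t 31.57 pos [ 567.  -162.   294.7] yawx -78.88 down [-0.153  0.593 -0.791] F [-1.3  1.5 -4.5] M [-1.05 -0.19  0.06] w 14.6 j7 -0.66
rotvec [-0.000e+00 -1.301e+00  1.000e-03] ang 1.301 shift now cm [-0.24  2.73 -0.13] shift in goal axes [-0.18  2.73  0.2 ]
F tool [ 1.4  4.7 -0.8] dist 156.3
up in tool [-0.612 -0.791 -0.029]
to vertical rotvec [ 0.031 -0.    -0.658]
pin [545.3 -78.5 183.2]
scene 774
scene mid [536.3 -64.9 166.1] axis [ 0.15 -0.56  0.81] capctr [540.4 -79.8 187.7] bottom [532.3 -50.1 144.5] 0.88 zmin 146.0
side 378
side mid [539.3 -66.6 168.6] axis [ 0.15 -0.56  0.81] capctr [543.4 -81.6 190.1] bottom [535.3 -51.7 147.1] 1.82 zmin 147.0
```

drive_tool([
  [0,0,0,-0.25,-0.32,0,1],
  [0,0,0,-0.49,-0.63,-0.02,1],
  [0,0,0,-0.49,-0.63,-0.02,1],
  [0,0,0,-0.49,-0.63,-0.02,1],
  [0,0,0,-0.49,-0.63,-0.02,1],
  [0,0,0,-0.25,-0.32,-0.02,1],
  [0,0,0,0,0,0,1],
])

```text
time: 32.55
tool_pos: [567.1, -161.8, 334.6]
orientation: [-0.384, 0.606, -0.238, 0.655]
wrist_force: [-0.6, -0.2, -6.9]
gripper_width: 14.4
```

```bash
python3 up.py
```

```text
t 32.55 pos [ 567.1 -161.8  334.6] yawx -78.87 down [-0.153  0.592 -0.791] F [-0.6 -0.2 -6.9] M [-1.77 -0.45  0.05] w 14.4 j7 -0.70
rotvec [ 0.000e+00 -1.301e+00  1.000e-03] ang 1.301 shift now cm [ 2.21  5.88 -0.03] shift in goal axes [ 0.57  5.88 -2.15]
F tool [ 4.3  5.4 -0.4] dist 187.8
up in tool [-0.611 -0.791 -0.029]
to vertical rotvec [ 0.031 -0.    -0.658]
pin [545.5 -78.3 223.1]
scene 792
scene mid [538.9 -76.  202.2] axis [0.04 0.   1.  ] capctr [540.  -75.9 228.7] bottom [537.7 -76.  175.8] 0.82 zmin 175.0
side 446
side mid [541.2 -76.9 204.3] axis [ 0.07 -0.04  1.  ] capctr [542.9 -77.8 230.8] bottom [539.4 -76.  177.9] 1.67 zmin 171.0
```

drive_tool([
  [0.002,0,-0.05,0,-0.3,0,1],
  [0.005,0,-0.09,0,-0.4,0,1],
  [0.005,0,-0.1,0,-0.4,0,1],
  [0.005,0,-0.1,0,-0.4,0,1],
  [0.005,0,-0.1,0,-0.4,0,1],
  [0.005,0,-0.1,0,-0.4,0,1],
  [0.003,0,-0.07,0,-0.3,0,1],
  [0.001,0,-0.048,0,-0.2,0,1],
])

```text
time: 33.65
tool_pos: [568.8, -169.7, 360.3]
orientation: [-0.549, 0.446, -0.445, 0.549]
wrist_force: [-0.6, 0.9, -6.7]
gripper_width: 14.5
```

```bash
python3 up.py
```

```text
t 33.65 pos [ 568.8 -169.7  360.3] yawx -78.12 down [-0.001  0.002 -1.   ] F [-0.6  0.9 -6.7] M [0.05 0.04 0.01] w 14.5 j7 -0.99
rotvec [ 0.4  -1.25  0.58] ang 1.435 shift now cm [-2.63  8.57 -0.22] shift in goal axes [ 0.89  8.4  -3.03]
F tool [-1.   6.7 -0.4] dist 213.0
up in tool [-0.002 -1.    -0.   ]
to vertical rotvec [ 0.     0.    -0.002]
pin [ 568.7 -169.4  219.3]
scene 842
scene mid [ 562.5 -165.9  198.7] axis [-0.01  0.07  1.  ] capctr [ 562.3 -164.2  225.2] bottom [ 562.6 -167.7  172.3] 0.85 zmin 172.0
side 395
side mid [ 566.2 -168.7  201.1] axis [-0.01  0.15  0.99] capctr [ 565.9 -164.8  227.3] bottom [ 566.4 -172.6  174.9] 1.6 zmin 170.0
```

drive_tool([
  [0,0,0,0.68,0,-0.42,1],
  [0,0,0,1.28,0,-0.79,1],
  [0,0,0,1.87,0,-1.16,1],
  [0,0,0,2.21,0,-1.37,1],
  [0,0,0,2.21,0,-1.37,1],
  [0,0,0,2.21,0,-1.37,1],
  [0,0,0,2.21,0,-1.37,1],
  [0,0,0,2.21,0,-1.37,1],
])

```text
time: 34.75
tool_pos: [508.1, -338.7, 359.7]
orientation: [0.548, -0.447, 0.446, -0.548]
wrist_force: [0.2, -0.0, -6.6]
gripper_width: 14.7
```

drive_tool([
  [0,0,0,2.21,0,-1.37,1],
  [0,0,0,1.53,0,-0.95,1],
  [0,0,0,0.85,0.5,-0.53,1],
  [0,0,0,0.6,1,-0.37,1],
  [0,0,0,0,1.5,0,1],
  [0,0,0,0,1.5,0,1],
  [0,0,0,0,1,0,1],
  [0,0,0,0,0,0,1],
])

```text
time: 35.75
tool_pos: [488.8, -392.6, 303.5]
orientation: [0.549, -0.447, 0.445, -0.549]
wrist_force: [0.4, 0.8, -6.4]
gripper_width: 14.6
```

```bash
python3 up.py
python3 - <<'E'
from h import *
for c in ['scene','side']:
    z=np.load('pics/%s.npz'%c); P=cloud(z['d'],z['K'],z['T']); m=(abs(P[...,0]-490)<120)&(abs(P[...,1]+395)<120)&(P[...,2]>9)&(P[...,2]<22); q=P[m]; print(c,cv2.minAreaRect(q[:,:2].astype(np.float32)),np.percentile(q,[1,99],axis=0).round())
E
```

```text
t 35.75 pos [ 488.8 -392.6  303.5] yawx -78.15 down [-0.002  0.002 -1.   ] F [ 0.4  0.8 -6.4] M [-0.    0.02  0.02] w 14.6 j7 -0.53
rotvec [ 0.401 -1.251  0.579] ang 1.436 shift now cm [-22.82   2.91  12.19] shift in goal axes [ 7.65 15.9  19.14]
F tool [-0.7  6.4  0.6] dist 288.0
up in tool [-0.002 -1.    -0.002]
to vertical rotvec [ 0.002  0.    -0.002]
pin [ 488.5 -392.4  162.5]
scene 656
scene mid [ 482.6 -388.7  142.1] axis [-0.02  0.04  1.  ] capctr [ 482.1 -387.5  168.5] bottom [ 483.  -389.9  115.6] 1.07 zmin 146.0
side 244
side mid [ 485.1 -389.8  144.8] axis [-0.    0.02  1.  ] capctr [ 485.  -389.3  171.3] bottom [ 485.2 -390.4  118.3] 2.07 zmin 146.0
scene ((491.1904602050781, -393.35009765625), (132.16140747070312, 173.45791625976562), 79.64193725585938) [[ 407. -469.    9.]
 [ 584. -317.   18.]]
side ((495.48907470703125, -397.7970275878906), (219.454345703125, 229.0764923095703), 1.7791149616241455) [[ 401. -491.    9.]
 [ 585. -297.   21.]]
```

drive_tool([
  [0,0,0,0,1,0,1],
  [0,0,0,0,1.8,0,1],
  [0,0,0,0,2,0,1],
  [0,0,0,0,2,0,1],
  [0,0,0,0,1.5,0,1],
  [0,0,0,0,1,0,1],
  [0,0,0,0,0.5,0,1],
  [0,0,0,0,0,0,1],
])

```text
time: 36.85
tool_pos: [488.9, -393.6, 206.8]
orientation: [0.549, -0.446, 0.446, -0.549]
wrist_force: [0.9, -0.4, -5.9]
gripper_width: 14.4
```

```bash
python3 -c "
from h import *
st()"
```

```text
t 36.85 pos [ 488.9 -393.6  206.8] yawx -78.20 down [-0.  0. -1.] F [ 0.9 -0.4 -5.9] M [-0.01 -0.   -0.  ] w 14.4 j7 -0.48
```

drive_tool([
  [0,0,0,0,0.6,0,1],
  [0,0,0,0,0.5,0,1],
  [0,0,0,0,0.3,0,1],
  [0,0,0,0,0.2,0,1],
  [0,0,0,0,0.2,0,1],
  [0,0,0,0,0.2,0,1],
  [0,0,0,0,0.2,0,1],
  [0,0,0,0,0,0,1],
])

```text
time: 37.85
tool_pos: [489.0, -393.5, 184.9]
orientation: [-0.549, 0.446, -0.446, 0.549]
wrist_force: [0.5, 0.6, -2.2]
gripper_width: 14.4
```

```bash
python3 -c "
from h import *
st()"
```

```text
t 37.85 pos [ 489.  -393.5  184.9] yawx -78.19 down [-0.  0. -1.] F [ 0.5  0.6 -2.2] M [-0.03 -0.03  0.03] w 14.4 j7 -0.47
```

drive_tool([
  [0,0.08,0,0,0,0,1],
  [0,0.08,0,0,0,0,1],
  [0,0,0,0,0,0,1],
])

```text
time: 38.22
tool_pos: [489.1, -393.6, 185.1]
orientation: [0.512, -0.488, 0.488, -0.512]
wrist_force: [0.4, -0.1, -2.5]
gripper_width: 14.4
```

```bash
cat > slot.py <<'E'
from h import *
s,R=st(); c0=s['tool_pos']+np.array([0,0,-129.0]); print('cap z est',c0[2])
for c in ['scene','side']:
    p,d,K,T=snap(c); P=cloud(d,K,T)
    top=P[(abs(P[...,2]-56)<5)&(np.hypot(P[...,0]-489,P[...,1]+393)<45)]
    print(c,'cap face n',len(top), 'range',np.percentile(top,[2,98],axis=0).round() if len(top)>5 else '')
    m=(P[...,2]<50)&(P[...,2]>25)&(np.hypot(P[...,0]-489-3,P[...,1]+393+3)<15); q=P[m]; print('deep',len(q))
    if len(q)>8: w,V=np.linalg.eigh(np.cov(q[:,:2].T)); print(q.mean(0).round(),np.sqrt(12*w).round(),np.degrees(np.arctan2(V[1,1],V[0,1])).round())
E
python3 slot.py
```

```text
t 38.23 pos [ 489.1 -393.6  185.1] yawx -87.30 down [-0. -0. -1.] F [ 0.4 -0.1 -2.5] M [-0.06  0.03  0.03] w 14.4 j7 -0.60
cap z est 56.05981445126915
scene cap face n 383 range [[ 461. -420.   51.]
 [ 514. -368.   59.]]
deep 17
[ 487. -391.   40.] [14. 21.] -170.0
side cap face n 120 range [[ 462. -416.   51.]
 [ 515. -361.   61.]]
deep 3
```

drive_tool([
  [0,-0.157,0,0,0,0,1],
  [0,-0.16,0,0,0,0,1],
  [0,-0.16,0,0,0,0,1],
  [0,-0.16,0,0,0,0,1],
  [0,-0.16,0,0,0,0,1],
  [0,-0.16,0,0,0,0,1],
  [0,-0.16,0,0,0,0,1],
  [0,0,0,0,0,0,1],
])

```text
time: 39.33
tool_pos: [488.7, -393.6, 184.9]
orientation: [-0.692, 0.144, -0.144, 0.693]
wrist_force: [-0.1, 0.2, -1.9]
gripper_width: 14.8
```

drive_tool([
  [0,0,0,0,-0.2,0,1],
  [0,0,0,0,-0.2,0,1],
  [0,0,0,0,-0.2,0,1],
  [0,0,0,0,-0.2,0,1],
  [0,0,0,0,0,0,1],
])

```text
time: 39.95
tool_pos: [489.1, -393.3, 193.0]
orientation: [-0.692, 0.143, -0.143, 0.693]
wrist_force: [-0.4, 0.1, -2.0]
gripper_width: 14.7
```

```bash
cat > asc.py <<'E'
from h import *
s,R=st(); p,d,K,T=snap('scene'); g=cv2.cvtColor(p,cv2.COLOR_RGB2GRAY)
P=cloud(d,K,T); t=P[(abs(P[...,2]-57)<4)&(np.hypot(P[...,0]-489,P[...,1]+393)<40)]; (cx,cy),r=cv2.minEnclosingCircle(t[:,:2].astype(np.float32)); print('cap circ',cx,cy,r,'z',np.median(t[:,2]))
n=np.arange(-22,23,2.); 
for y in n[::-1]:
    row=''
    for x in n:
        u,v=px([cx+x,cy+y,56],K,T); row+='%4d'%g[v,u] if np.hypot(x,y)<21 else '   .'
    print(row)
E
python3 asc.py
```

```text
t 39.95 pos [ 489.1 -393.3  193. ] yawx -23.36 down [ 0.  0. -1.] F [-0.4  0.1 -2. ] M [ 0.22 -0.1   0.01] w 14.7 j7 0.36
cap circ 487.7940673828125 -393.7430114746094 29.728578567504883 z 54.97905580026065
   .   .   .   .   .   .   .   .   .   .   .   .   .   .   .   .   .   .   .   .   .   .   .
   .   .   .   .   .   .   .   . 154 154 144 135 133 180 183   .   .   .   .   .   .   .   .
   .   .   .   .   .   . 179 151 134 126 126 124 133 138 138 153 176   .   .   .   .   .   .
   .   .   .   .   . 144 131 131 130 123 117 124 119 119 122 122 133 155   .   .   .   .   .
   .   .   .   . 165 133 129 123 123 125 117 104 104 100 109 116 116 155 178   .   .   .   .
   .   .   . 144 127 127 128 127 125 125 115 100 105 105 122 116 127 143 143 170   .   .   .
   .   . 181 132 127 130 130 126 125 112 112  96 125 155 138 116 115 125 144 144 172   .   .
   .   . 131 123 123 128 125 124 124 114 100 134 134 170 138 120 120 124 129 150 150   .   .
   . 174 126 118 124 124 125 121 115 115  96 133 165 165 139 123 125 125 126 133 163 187   .
   . 129 129 118 119 122 122 118 109  97  97 126 149 139
[... 545 characters left out ...]
7 112 105 105 117 129 126 126 131 157 196   .   .
   .   .  95  98 108 111  96  96 121 141 141 117  99 109 117 125 124 132 132 164 201   .   .
   .   .   . 137 153 111 107 107 112 124 112 112 100 109 124 124 126 147 182 182   .   .   .
   .   .   .   . 153 136 125 120 120 122 118 108 100 108 118 132 132 167 201   .   .   .   .
   .   .   .   .   . 175 157 138 137 137 134 108 101 101 111 144 188 188   .   .   .   .   .
   .   .   .   .   .   . 192 178 175 174 134 131 114 123 123 162 201   .   .   .   .   .   .
   .   .   .   .   .   .   .   . 205 174 164 164 140 148 167   .   .   .   .   .   .   .   .
   .   .   .   .   .   .   .   .   .   .   .   .   .   .   .   .   .   .   .   .   .   .   .
```

drive_tool([
  [0,0,0,0,-0.2,0,1],
  [0,0,0,0,-0.2,0,1],
  [0,0,0,0,-0.3,0,1],
  [0,0,0,0,-0.4,0,1],
  [0,0,0,0,0,0,1],
])

```text
time: 40.62
tool_pos: [489.0, -393.9, 204.4]
orientation: [0.693, -0.143, 0.143, -0.692]
wrist_force: [0.5, 0.1, -2.5]
gripper_width: 14.5
```

```bash
cat > chk.py <<'E'
from h import *
st()
for c in ['scene','side']:
    p,d,K,T=snap(c); P=cloud(d,K,T)
    t=P[(np.hypot(P[...,0]-489,P[...,1]+393)<45)&(P[...,2]>35)&(P[...,2]<90)]
    f=t[abs(t[:,2]-np.median(t[:,2]))<4]; A=np.c_[f[:,:2]-f[:,:2].mean(0),np.ones(len(f))]; k=np.linalg.lstsq(A,f[:,2],rcond=None)[0]
    print(c,'top z',np.median(t[:,2]).round(1),'slope',k[:2].round(3),'xy',f[:,:2].min(0).round(),f[:,:2].max(0).round())
E
python3 chk.py
```

```text
t 40.62 pos [ 489.  -393.9  204.4] yawx -23.37 down [ 0.    -0.001 -1.   ] F [ 0.5  0.1 -2.5] M [-0.03  0.02 -0.07] w 14.5 j7 0.36
scene top z 54.0 slope [-0.004 -0.006] xy [ 458. -424.] [ 517. -365.]
side top z 53.8 slope [-0.    -0.007] xy [ 461. -418.] [ 514. -356.]
```

drive_tool([
  [0,0,0,0,-1.5,0,1],
  [0,0,0,0,-3,0,1],
  [0,0,0,0,-4,0,1],
  [0,0,0,0,-4,0,1],
  [0,0,0,-0.9,-1.5,1.8,1],
  [0,0,0,-1.7,0,3.6,1],
])

```text
time: 41.48
tool_pos: [486.1, -333.4, 344.9]
orientation: [0.692, -0.144, 0.145, -0.692]
wrist_force: [0.4, 0.3, -2.0]
gripper_width: 14.7
```

drive_tool([
  [0,0,0,-2.2,0,4.5,1],
  [0,0,0,-2.2,0,4.5,1],
  [0,0,0,-2.2,0,4.5,1],
  [0,0,0,-2.2,0,4.5,1],
  [0,0,0,-2.2,0,4.5,1],
  [0,0,0,-2.2,0,4.5,1],
  [0,0,0,-2.2,0,4.5,1],
  [0,0,0,-2.2,0,4.5,1],
])

```text
time: 42.48
tool_pos: [465.8, 69.1, 343.4]
orientation: [0.693, -0.143, 0.142, -0.693]
wrist_force: [1.1, -0.3, -1.6]
gripper_width: 14.7
```

drive_tool([
  [0,0,0,-2.2,0,4.5,1],
  [0,0,0,-2.2,0,4.5,1],
  [0,0,0,-2.2,0,4.5,1],
  [0,0,0,-2.2,0,4.5,1],
  [0,0,0,-2.2,0,4.5,1],
  [0,0,0,-1.5,0,3.2,1],
  [0,0,0,-1.1,0,2.5,1],
  [0,0,0,0,0,0,1],
])

```text
time: 43.48
tool_pos: [451.6, 382.2, 342.9]
orientation: [0.693, -0.142, 0.14, -0.693]
wrist_force: [0.1, -1.6, -1.7]
gripper_width: 14.4
```

```bash
python3 -c "
from h import *
to([455.2,380.3,300])
print(manip.read_state()['joints'].round(2))"
```

```text
t 43.48 pos [451.6 382.2 342.9] yawx -23.04 down [-0.003 -0.    -1.   ] F [ 0.1 -1.6 -1.7] M [-0.06 -0.01 -0.02] w 14.4 j7 -1.22
tool shift cm [ 0.41  4.28 -0.03]
[-0.63  0.27 -0.18  1.6   0.05  1.27 -1.22]
```

drive_tool([
  [0,0,0,0.4,1.5,0,1],
  [0,0,0,0,2.5,0,1],
  [0,0,0,0,0,0,1],
])

```text
time: 43.85
tool_pos: [457.4, 375.2, 301.1]
orientation: [0.694, -0.145, 0.143, -0.69]
wrist_force: [-0.1, 0.1, -2.0]
gripper_width: 14.7
```

Run:
```python
from h import *
to([455.2,380.2,170])
for c in ['scene','side']:
    p,d,K,T=snap(c); P=cloud(d,K,T); n=np.hypot(P[...,0]-458,P[...,1]-378)
    q=P[(n<85)&(abs(P[...,2]-130)<5)&(p.min(-1)>110)]; r=cv2.minAreaRect(q[:,:2].astype(np.float32))
    k=P[(n<16)&(P[...,2]>160)&(P[...,2]<225)]; w=T[:3,3]-np.array([455,380,190]); w=w[:2]/np.linalg.norm(w); print(c,'plate',np.round(r[0],1),np.round(r[1]),'shaft',len(k),k[:,:2].mean(0).round(1),'axis',(k[:,:2].mean(0)-2.8*w[:2]).round(1))
```

```text
t 43.85 pos [457.4 375.2 301.1] yawx -23.47 down [-0.005 -0.005 -1.   ] F [-0.1  0.1 -2. ] M [-0.02  0.02  0.  ] w 14.7 j7 -1.22
tool shift cm [-0.37 13.11  0.45]
scene plate [458.7 375.1] [102. 103.] shaft 49 [457.3 369.4] axis [455.9 370.6]
side plate [459.4 379.8] [105. 102.] shaft 51 [456.9 376.8] axis [457.4 375.4]
```

drive_tool([
  [0,0,0,0,0,0,1],
  [0,0,0,0,0,0,1],
])

```text
time: 44.2
tool_pos: [458.5, 378.0, 304.9]
orientation: [-0.692, 0.143, -0.143, 0.693]
wrist_force: [-0.7, 0.2, -2.6]
gripper_width: 14.7
```

```bash
python3 -c "
from h import *
to([455.2,380.2,260])"
```

```text
t 44.20 pos [458.5 378.  304.9] yawx -23.37 down [ 0.001  0.001 -1.   ] F [-0.7  0.2 -2.6] M [0.02 0.06 0.  ] w 14.7 j7 -1.22
tool shift cm [-0.39  4.49  0.06]
```

drive_tool([
  [0,0,0,-0.34,0,0.1,1],
  [0,0,0,0,1.5,0,1],
  [0,0,0,0,1.5,0,1],
  [0,0,0,0,1.2,0,1],
  [0,0,0,0,1.2,0,1],
  [0,0,0,0,0,0,1],
  [0,0,0,0,0,0,1],
])

```text
time: 45.08
tool_pos: [455.8, 380.4, 250.4]
orientation: [-0.692, 0.143, -0.143, 0.693]
wrist_force: [0.4, -0.1, -1.3]
gripper_width: 14.9
```

```bash
python3 -c "
from h import *
to([455.5,380.3,176])"
```

```text
t 45.08 pos [455.8 380.4 250.4] yawx -23.36 down [ 0.     0.001 -1.   ] F [ 0.4 -0.1 -1.3] M [-0.   -0.06  0.02] w 14.9 j7 -1.23
tool shift cm [-0.02  7.44 -0.03]
```

Pin is through the hole (bottom at ~106) without contact. Lower on.

drive_tool([
  [0,0,0,0,2,0,1],
  [0,0,0,0,2.4,0,1],
  [0,0,0,0,2,0,1],
  [0,0,0,0,0.8,0,1],
  [0,0,0,0,0.3,0,1],
  [0,0,0,0,0.3,0,1],
  [0,0,0,0,0.3,0,1],
  [0,0,0,0,0,0,1],
])

```text
time: 46.08
tool_pos: [455.5, 380.2, 169.2]
orientation: [-0.692, 0.143, -0.143, 0.693]
wrist_force: [0.9, 0.1, -2.1]
gripper_width: 14.7
```

```bash
python3 -c "
from h import *
st()"
```

```text
t 46.08 pos [455.5 380.2 169.2] yawx -23.36 down [-0.  0. -1.] F [ 0.9  0.1 -2.1] M [-0.05  0.    0.02] w 14.7 j7 -1.25
```

drive_tool([
  [0,0,0,0,0.2,0,1],
  [0,0,0,0,0.2,0,1],
  [0,0,0,0,0.1,0,1],
  [0,0,0,0,0,0,1],
  [0,0,0,0,0,0,0.5],
  [0,0,0,0,0,0,-0.2],
  [0,0,0,0,0,0,-1],
  [0,0,0,0,0,0,-1],
], grip_force=20)

```text
time: 47.08
tool_pos: [455.3, 380.3, 164.1]
orientation: [-0.692, 0.143, -0.143, 0.693]
wrist_force: [0.6, 0.7, -0.8]
gripper_width: 74.7
```

drive_tool([
  [0,0,0,0,0,0,-1],
  [0,0,0,0,0,0,-1],
  [0,0,0,0,-1,0,-1],
  [0,0,0,0,-3,0,-1],
  [0,0,0,0,-4,0,-1],
  [0,0,0,0,-4,0,-1],
  [0,0,0,0,-2,0,-1],
  [0,0,0,0,0,0,-1],
])

```text
time: 48.08
tool_pos: [456.1, 380.9, 306.5]
orientation: [-0.691, 0.142, -0.144, 0.694]
wrist_force: [0.1, 0.2, -0.1]
gripper_width: 85.3
```

```bash
python3 chk.py
python3 - <<'E'
from h import *
for c in ['scene','side']:
    p,d,K,T=snap(c); P=cloud(d,K,T); 
    n=np.hypot(P[...,0]-458,P[...,1]-378); q=P[(n<75)&(p.astype(int).sum(-1)<270)&(P[...,2]>152)&(P[...,2]<200)]
    if len(q): r=cv2.minAreaRect(q[:,:2].astype(np.float32)); print(c,'handle',len(q),np.round(r[0],1),np.round(r[1]),round(r[2],1),'z',np.percentile(q[:,2],[5,50,95,100]).round(1))
    for nm in ['cover_off','cover_on','bottle','die','key']:
        print(nm,[(round(r['score'],2),np.round(r['position']).tolist()) for r in manip.spot_in(nm,c)[:2]])
st()
E
```

```text
t 48.08 pos [456.1 380.9 306.5] yawx -23.36 down [ 0.003  0.003 -1.   ] F [ 0.1  0.2 -0.1] M [ 0.    0.04 -0.01] w 85.3 j7 -1.22
scene top z 53.7 slope [ 0.004 -0.001] xy [ 459. -423.] [ 516. -365.]
scene handle 317 [456.3 376. ] [89. 18.] 66.7 z [155.5 170.1 174.9 176.8]
cover_off [(0.79, [544.0, 36.0, 146.0]), (0.54, [465.0, 370.0, 161.0])]
cover_on [(0.67, [557.0, 119.0, 143.0])]
bottle [(0.91, [671.0, 272.0, 97.0])]
die [(0.7, [659.0, -302.0, 55.0])]
key [(0.7, [412.0, 517.0, 139.0]), (0.66, [465.0, 373.0, 163.0])]
side handle 271 [456.  380.2] [90. 19.] 66.8 z [159.8 173.1 178.3 181.2]
cover_off [(0.4, [517.0, 44.0, 145.0])]
cover_on []
bottle [(0.67, [644.0, 308.0, 87.0])]
die [(0.53, [654.0, -303.0, 80.0])]
key [(0.69, [448.0, 385.0, 165.0]), (0.57, [408.0, 524.0, 146.0])]
t 48.77 pos [455.5 380.2 304. ] yawx -23.36 down [-0.  0. -1.] F [-0.4  0.7  0. ] M [-0.03 -0.01 -0.02] w 85.8 j7 -1.22
  return _methods._mean(a, axis=axis, dtype=dtype,
  ret = ret.dtype.type(ret / rcount)
chk.py:6: RuntimeWarning: Mean of empty slice.
  f=t[abs(t[:,2]-np.median(t[:,2]))<4]; A=np.c_[f[:,:2]-f[:,:2].mean(0),np.ones(len(f))]; k=np.linalg.lstsq(A,f[:,2],rcond=None)[0]
  ret = um.true_divide(
Traceback (most recent call last):
  File "chk.py", line 7, in <module>
    print(c,'top z',np.median(t[:,2]).round(1),'slope',k[:2].round(3),'xy',f[:,:2].min(0).round(),f[:,:2].max(0).round())
                                                                           ~~~~~~~~~~~^^^
ValueError: zero-size array to reduction operation minimum which has no identity
```

Key hangs at its original height (handle top ≈175), the can stands flat in the tray (level top at z≈54–56), covers, bottle and die unmoved. Handing in.

```bash
python3 -c "
from bench import manip
print(manip.job_done())"
```

```text
the job is handed in; nothing more can be done
None
```

The canister ended up standing upright in the steel tray and the key is back in its white stand, but the first lift failed: the canister came off the key. I handed the job in at about 49 s of the 72 s allowed.

**What happened**
- I took the black key from the white stand. The pin passed through the cap slot without contact, I turned it to the stop and lifted.
- The canister slipped off the pin as it cleared the well and jammed, tilted about 38°, in the well mouth. I don't know why it slipped.
- I pressed on it lightly with the key (about 12 N) to set it upright. It did not move.
- I then tilted the key to line up with the canister and put the pin through the slot again. I turned it to the stop and drew the canister out.
- I stood it in the tray, turned the key back and drew it out with no load. Then I hung the key up and let go.

**Last checks**
- **Canister:** the overhead (scene) camera shows its top level at about 54 mm, within measuring error of the 56 mm expected, and well inside the tray. The final check from the side camera failed because it had no view of the tray. The side camera did show the canister level just after the key was freed.
- **Key:** the handle top is at about 175 mm, the same as when it hung there at the start.
- **Covers, bottle and die:** in the overhead view the cover over the closed well, the bottle and the die are where they were, within the detector's error. The loose cover was not found in that view at the start, but matches its first measured place to about 6 mm. The side camera missed the closed cover and placed the loose one about 25 mm off its first sighting, with a low score (0.4).
- **Forces:** every reading I took was below about 13 N. I read them only between moves, so I have no reading for the moment the canister slipped off. At hand-in the gripper was open and touching nothing.

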